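# Set out the hardware for the next drawer

### The arm

A 6-joint arm with a two-finger parallel gripper is mounted at the origin on the work surface. World frame = base frame: x ahead of the robot, y to its left, z up, the work surface at z = 0. Lengths are in mm, angles in rad, forces in N, time in s.
With the tool pointing down it reaches from about 275 to 750 mm from the base axis. Payload 10.2 kg.
Tool frame: the origin (TCP) lies between the finger pads; the fingertips stand 19 mm ahead of it and the grasp point (between the pads) is the TCP; z points along the fingers, y is the line along which they close (so a half turn about z gives the same grasp; the last joint's range is limited). The gripper opens to 85 mm and grips with 20 to 120 N. Pads are 22 mm wide; open, the fingers measure 114 mm over their backs; the gripper's body (76 mm by 85 mm) begins 54 mm behind the grasp point. The pads swing forward as they close: fully open they stand 13 mm farther back than shut.
Start: joints at [1.125, 0.313, 1.498, -0, 1.331, -0.223], TCP at [116.017, 512.027, 250.294] pointing down, gripper open.
Joint ranges: [-2.94, 2.94], [-0.97, 2.17], [0.19, 2.56], [-1.23, 4.37], [0.02, 3.11], [-2.88, 2.88]. Speed limits (rad/s): [2.39, 2.39, 3.01, 3.14, 3.14, 3.14].

### API

Orientations are given as a unit quaternion [w, x, y, z].
In Python, from rig import sense, capture, finish_job gives the robot as it stands. The module is installed in compiled form; this text tells all that it offers.
- The arm moves only by the tool move_arm, never from a script. Its argument "moves" is a list of rows, each an object with "turn": the turn, a rotation vector about the tool's x, y, z in rad, a list of three; "translation": the shift along the tool's x, y, z in mm, a list of three; "hand": the opening, from 0 (shut) to 1 (fully open). In form: [{"turn": [wx, wy, wz], "translation": [x, y, z], "hand": hand}, ...]. A call has 1 to 10 rows; each row shifts and turns the commanded pose from where the row before left it, along the tool's axes as they then stand; what a row does not reach is not made up. A row lasts 1/12 s, in which the tool goes at most 41.7 mm and 7.16 degrees, less where a joint would pass 70% of its speed; a pose out of reach is approached as far as the arm can. A call with a gripper value outside its range is refused whole. The fingers move at their own pace and stop on an object; "grip_force" is the grip in N (left out, the last holds). Time passes only in rows, so rows that do not move let the fingers close. It gives the time, the measured TCP pose, the force, the opening and the grip force at its end, in the units of the state.
- sense(): the state, without advancing time (a new reading comes with each control period).
- capture(name): name is "side" or "top" or "wrist"; returns a dict with "image" (420x560x3 uint8, blue, green, red), "z_map" (420x560 float32, mm along the optical axis (not along the pixel's ray), 0 where there is no reading), "vertical_fov" (degrees; the focal length in pixels is half the picture's height over the tangent of half this angle, whatever the lens; pixels are square), "cx", "cy" (the principal point, pixels), "R" (3x3) and "t" (3): a world point X has camera coordinates R X + t; the wrist camera has in their place "T_tool_cam" (4x4, takes a point from camera to tool coordinates, whose origin is the TCP and whose axes are the flange's). Camera axes: x right, y down, z forward; pixel columns grow to the right and rows downward; lengths in mm; the calibration is good to about 2 mm. The wrist camera is an equidistant fisheye: a pixel r from the principal point sees the ray r / f radians off the axis. A picture is of the moment at which its call begins: read the wrist's pose just before it.
- finish_job(): hands the job in; it is judged then, once.
The state is a dict: "time_s": time; "joints": joint angles; "dq": joint speeds; "tau": joint torques, N m; "eef_pos": TCP position; "ee_rot": TCP orientation; "force": force on the tool from outside, world axes, zero at the start; "wrist_torque": the same for the moment, N m; "grip_width": opening from 0.0 (shut) to 1.0 (fully open); "grip_force": force on a finger pad.
Only numpy, scipy, OpenCV 4.12 (cv2) and the standard library are available. Lean on these libraries where they do the work, as an engineer would, in place of code of your own. Each camera call takes 0.05 s, during which the arm holds its last target. There are 200 camera calls.

### The job

Lay the bright steel runner on the white panel over the row of pilot holes on the side of the fitted black runner that faces the oak drawer front, parallel and with its ends level with the fitted one; put the wooden spacer block on the panel midway between the two runners, halfway along them and long side along them, and stand the dark steel weight in the middle of the block's top. Stand the black bow handle with its feet on the two drilled holes of the oak drawer front, and the tub of screws upright on that same board, on the side of the handle away from the robot, opposite its middle and about halfway between the line of holes and the board's far edge. Leave the tape measure and the screwdriver where they lie.

Things in the scene. Friction and masses are not known exactly. Their poses are not given: they have to be found in the camera images.
- panel: White board fixed flat, 200 (x) x 230 (y) x 16 mm; origin: centre of underside; x points roughly away from the robot. Black runner 160 x 27 x 12 mm screwed on top along x at y = 0. Rows of 3 black pilot holes (x = -60, 0, 60 mm) at y = +85 and -85 mm. It lies left (world y > 0) or right of the robot, the drawer front on the other side: the row facing the front is y = -85 if left, +85 if right.
- front: Oak drawer front, brown board fixed flat, 150 (x) x 200 (y) x 16 mm; origin: centre of underside; x points roughly away from the robot. Two black handle holes at x = -30 mm, y = +64 and -64 mm, in the half nearer the robot. The tub's place is about x = +22 to +30 mm, y = 0.
- runner: Loose bright steel drawer runner, flat bar 160 long (x) x 27 wide (y) x 12 mm high, 0.12 kg; origin: centre of underside. Starts flat on the table, length roughly along world x.
- handle: Black bow handle standing on two feet: bar 144 long (x) x 14 wide (y), from 18 to 28 mm above the origin; square feet 16 x 16 mm at x = +64 and -64 mm; origin at foot level under its middle; 0.09 kg. Starts on its feet, length roughly along world x; needs about a quarter turn for the front, either way round.
- spacer: Pale wooden block, 50 (x) x 36 (y) x 30 mm high, 0.04 kg; origin: centre of underside. The gap between the two laid runners is 58 mm: room to hold the block by its ends (50 mm apart), not by its sides.
- weight: Dark steel hold-down weight, a smooth upright cylinder 32 mm in diameter, 45 mm high, with a shallow groove near the top (38 to 41 mm up), 0.27 kg; origin at the centre of its underside.
- tub: Small closed white tub of screws with an orange cap, upright, 44 mm in diameter, 46 mm high, 0.09 kg; origin at the centre of its underside.
- tape: Bystander: yellow tape measure with a black disc on top, 60 x 50 x 34 mm high, among the small things; must stay where it is. Origin at the centre of its underside.
- screwdriver: Bystander: screwdriver with a red handle, about 180 mm long (its x), lying near y = +0.16 m roughly along world x; must stay where it is. Origin on the table under it.
There are look-alikes about, which are no part of the job. Leave any blue look-alike of the tub alone.

How it is judged:
By the outcome, as a careful person would: the job done as asked, in the order asked, and still so for the second after the job is handed in, with the robot touching nothing.
It also fails if it takes over 120 s, if anything falls off the work surface, if the arm or the gripper's body presses on something with over 40 N, if the wrist force passes 120 N, or if a joint passes its speed limit or range.

## Working session

There is one attempt and no reset: what is moved stays moved. The work goes in short steps, Python scripts to look and compute and a tool call to move; the robot and the scene stay as the last step left them, time stands still between calls to the robot, and variables do not carry over. Pictures are saved under pics/ and viewed, at most 16 in all, crops included, and the job is handed in when it is done.

Besides the shell and the picture viewer there is one more tool, called after "Request:" by a JSON object that holds its "api" and its "payload". move_arm: Moves the arm, as the interface text tells. Its arguments: {"type":"object","properties":{"moves":{"type":"array","items":{"type":"object","properties":{"turn":{"type":"array","items":{"type":"number"}},"translation":{"type":"array","items":{"type":"number"}},"hand":{"type":"number"}}}},"grip_force":{"type":"number"}},"required":["moves"]}

```bash
mkdir -p pics; cat > h.py <<'E'
import numpy as np, cv2
from rig import sense, capture, finish_job
from scipy.spatial.transform import Rotation as Ro
def f_of(c): return 210/np.tan(np.radians(c["vertical_fov"])/2)
def snap(n,fn):
    s=sense(); c=capture(n); c["s"]=s; cv2.imwrite(f"pics/{fn}.png",c["image"]); np.save(f"pics/{fn}.npy",c,allow_pickle=True); return c
def load(fn): return np.load(f"pics/{fn}.npy",allow_pickle=True).item()
def ray(c,u,v):
    """origin, direction in world (dir has cam z=1 for side/top)"""
    f=f_of(c); d=np.array([(u-c["cx"])/f,(v-c["cy"])/f,1.])
    if "R" in c:
        R=np.array(c["R"]);t=np.array(c["t"]); return -R.T@t, R.T@d
    r=np.hypot(d[0],d[1]); d=np.array([d[0]/r*np.sin(r),d[1]/r*np.sin(r),np.cos(r)]) if r>1e-9 else d
    T=np.array(c["T_tool_cam"]); q=np.array(c["s"]["ee_rot"]); W=Ro.from_quat(q[[1,2,3,0]]).as_matrix()
    return np.array(c["s"]["eef_pos"])+W@T[:3,3], W@T[:3,:3]@d
def at_z(c,u,v,z):
    o,d=ray(c,u,v); return o+d*(z-o[2])/d[2]
def depth(c,u,v):
    o,d=ray(c,u,v); z=c["z_map"][int(round(v)),int(round(u))]
    f=f_of(c)
    if "R" not in c:
        T=np.array(c["T_tool_cam"]); r=np.hypot(u-c["cx"],v-c["cy"])/f; return o+d*z/np.cos(r)
    return o+d*z
def tri(a,b):
    (o1,d1),(o2,d2)=a,b
    A=np.c_[d1,-d2]; k=np.linalg.lstsq(A,o2-o1,rcond=None)[0]; p,q=o1+d1*k[0],o2+d2*k[1]
    return (p+q)/2,np.linalg.norm(p-q)
E
python3 - <<'E'
from h import *
np.set_printoptions(precision=3,suppress=True)
s=sense();print(s)
for n in("top","side","wrist"):
    c=snap(n,n+"0"); print(n,c["vertical_fov"],c["cx"],c["cy"],c.get("t"),c.get("T_tool_cam"))
    cv2.imwrite(f"pics/{n}0b.png",cv2.resize(c["image"],(800,600),interpolation=cv2.INTER_CUBIC))
    if "R" in c: print(ray(c,280,210)[0],ray(c,280,210)[1])
E
```

```text
{'time_s': 0.0, 'joints': array([ 1.125,  0.313,  1.498, -0.   ,  1.331, -0.223]), 'dq': array([-0.001,  0.   ,  0.002, -0.001,  0.   , -0.001]), 'tau': array([ -0.001, -41.227, -25.974,  -0.   ,   0.004,   0.   ]), 'eef_pos': array([115.9  , 511.796, 249.718]), 'ee_rot': array([-0.   ,  0.111,  0.994, -0.001]), 'force': array([-0.225,  0.17 ,  0.159]), 'wrist_torque': array([-0.071, -0.009, -0.043]), 'grip_force': 0.0, 'grip_width': 1.0003758251643995}
top 56.09143436288629 278.0468032983907 210.32812801817832 [  4.727 603.534 958.866] None
[ 438.688  -15.824 1044.511] [ 0.164  0.015 -0.986]
side 51.64308858204416 282.5803841496504 208.96627191296554 [572.196 207.709 899.138] None
[283.019 724.374 757.749] [ 0.329 -0.67  -0.665]
wrist 65.70646984690485 282.08452223836366 205.35360199017518 None [[   0.001   -0.957   -0.289   74.525]
 [   1.       0.002   -0.001   -0.073]
 [   0.001   -0.289    0.957 -124.213]
 [   0.       0.       0.       1.   ]]
```

View pics/top0b.png

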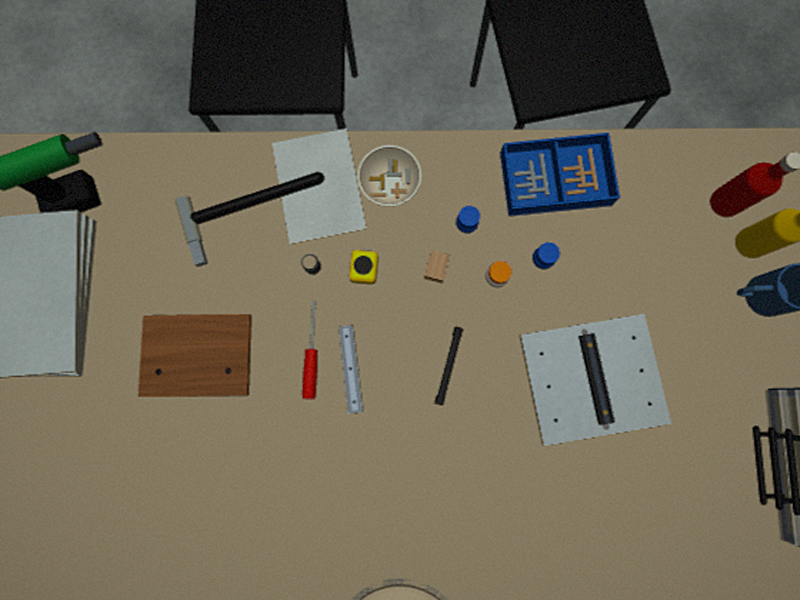

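View pics/side0b.png

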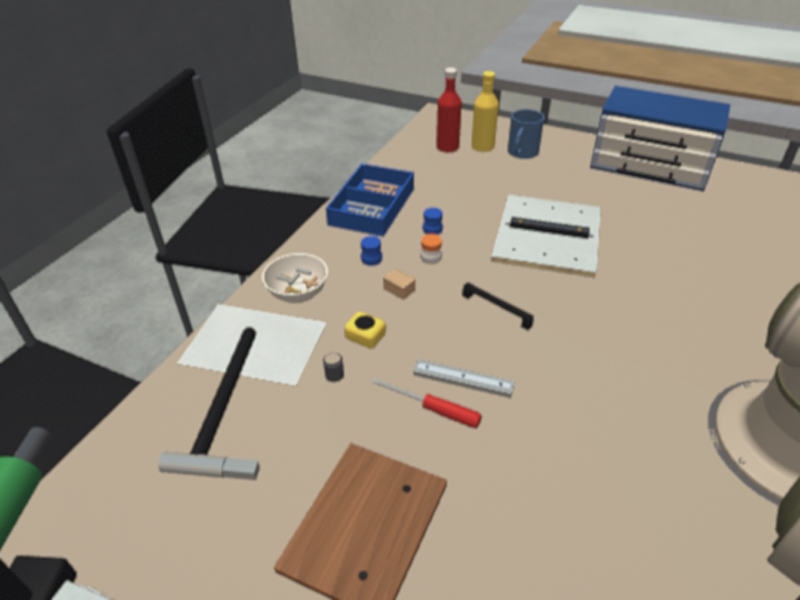

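The top view (x up, y left) shows the oak front on the left, centred at (195,356) with holes at (158,372) and (228,371). The panel is on the right, so the wanted pilot row is its left one, at (541,353), (549,386) and (556,421).

What could be taken for what, in 800x600 top pixels:
- **Runner:** bright bar (351,369), versus the fitted black one (596,380) and the screwdriver (310,372).
- **Handle:** loose bow (450,366), versus the handles on the drawer box (775,465) and the hammer's grip (260,197).
- **Spacer:** (437,266).
- **Weight:** dark cylinder (311,264), versus the tape's disc (364,265).
- **Tub:** orange cap (499,273), versus the blue tubs (468,219) and (546,256).

I choose (351,369), (450,366), (437,266), (311,264) and (499,273).

```bash
cat > seg.py <<'E'
from h import *
def pts(c):
    f=f_of(c); v,u=np.mgrid[0:420,0:560]; z=c["z_map"]
    if "R" in c:
        P=np.stack([(u-c["cx"])/f*z,(v-c["cy"])/f*z,z],-1)
        return (P-np.array(c["t"]))@np.array(c["R"])
    x,y=(u-c["cx"])/f,(v-c["cy"])/f; r=np.hypot(x,y)+1e-9; k=np.tan(r)/r*z
    P=np.stack([x*k,y*k,z],-1); T=np.array(c["T_tool_cam"]); q=np.array(c["s"]["ee_rot"]); W=Ro.from_quat(q[[1,2,3,0]]).as_matrix()
    return (P@T[:3,:3].T+T[:3,3])@W.T+np.array(c["s"]["eef_pos"])
E
python3 - <<'E'
from seg import *
np.set_printoptions(precision=1,suppress=True)
boxes={"runner":(235,225,255,292),"handle":(300,225,330,288),"spacer":(293,170,320,202),"weight":(207,174,228,195),"tub":(337,180,362,203),"tape":(242,170,268,202),"front":(90,215,182,282),"panel":(358,215,476,318),"screwd":(208,207,226,283),"table":(270,320,330,380)}
c=load("top0"); P=pts(c)
for n,(a,b,d,e) in boxes.items():
    Q=P[b:e,a:d].reshape(-1,3); Q=Q[c["z_map"][b:e,a:d].ravel()>0]; 
    if n=="table": print(n,Q.mean(0),Q.std(0)); continue
    top=np.percentile(Q[:,2],97); S=Q[Q[:,2]>max(top*.6,4)]
    r=cv2.minAreaRect(S[:,:2].astype(np.float32)); print(n,"top %.1f"%top,r,S.mean(0))
ims=[cv2.resize(c["image"][y0:y1,x0:x1],(400,300),interpolation=cv2.INTER_CUBIC) for x0,x1,y0,y1 in[(200,360,165,285),(80,240,190,310),(340,500,205,325)]]
s=load("side0")["image"][150:270,220:380]; ims.append(cv2.resize(s,(400,300),interpolation=cv2.INTER_CUBIC))
cv2.imwrite("pics/crop1.png",np.vstack([np.hstack(ims[:2]),np.hstack(ims[2:])]))
E
```

```text
runner top 15.4 ((484.30462646484375, 90.150390625), (159.26751708984375, 27.181745529174805), 7.374273777008057) [482.9  89.9  12.9]
handle top 29.7 ((489.4826354980469, -88.79122161865234), (15.563965797424316, 142.5633544921875), 74.34124755859375) [488.3 -88.3  27.6]
spacer top 32.5 ((672.8707275390625, -68.8399887084961), (35.86602020263672, 49.82266616821289), 74.6384048461914) [672.2 -68.8  30.2]
weight top 39.2 ((676.9994506835938, 165.72564697265625), (31.662982940673828, 29.812227249145508), 45.925270080566406) [674.2 163.9  36.3]
tub top 48.4 ((656.916015625, -182.1136474609375), (38.00096893310547, 38.632991790771484), 16.096731185913086) [ 656.  -181.5   45.6]
tape top 37.5 ((673.0081787109375, 67.32167053222656), (50.25444793701172, 60.60581970214844), 83.89164733886719) [670.8  66.8  33.4]
front top 19.9 ((509.232421875, 377.47735595703125), (150.14820861816406, 201.71871948242188), 1.1127135753631592) [508.4 376.5  16.7]
panel top 28.0 ((466.69085693359375, -350.2755126953125), (199.43881225585938, 229.68829345703125), 9.675764083862305) [ 465.9 -349.6   20.4]
screwd top 26.9 ((518.8312377929688, 163.04159545898438), (24.740026473999023, 177.63343811035156), 89.16886901855469) [482.2 162.6  23. ]
table [254.3 -49.4   0.2] [42.1 43.9  1.9]
```

View pics/crop1.png

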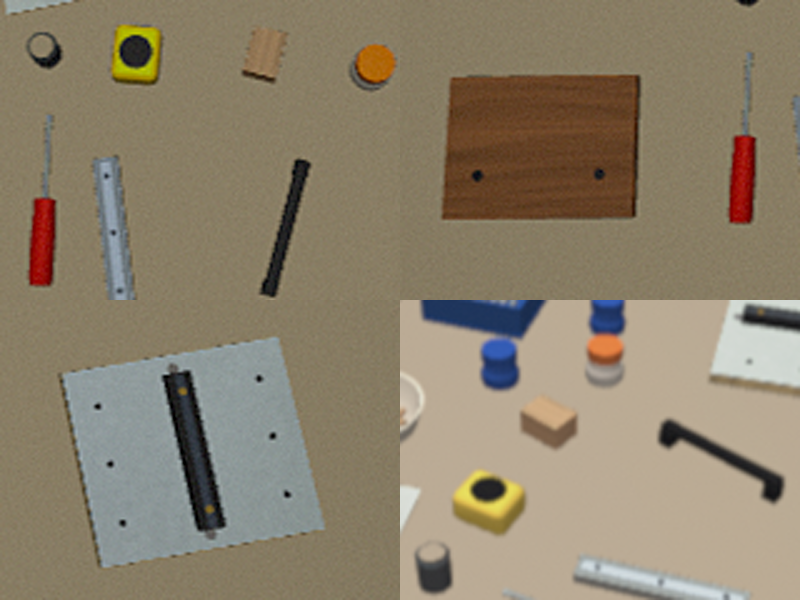

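The crop confirms the choices: bright runner, black bow, pale block, dark cylinder and orange-capped tub. The two blue tubs are the look-alikes. Next I check heights and positions against the side view.

```bash
cat >> seg.py <<'E'
def region(c,cx,cy,rad,zlo,zhi=200):
    P=pts(c); m=(c["z_map"]>0)&(np.hypot(P[...,0]-cx,P[...,1]-cy)<rad)&(P[...,2]>zlo)&(P[...,2]<zhi); return P[m],m
E
python3 - <<'E'
from seg import *
np.set_printoptions(precision=1,suppress=True)
c=load("side0")
for n,x,y,r,lo,hi in[("runner",484,90,95,8,30),("handle",489,-89,85,20,40),("spacer",673,-69,45,22,40),("weight",675,165,30,35,60),("tub",657,-182,35,38,60),("front",509,377,130,11,25),("panel",467,-350,160,12,22),("fitted",467,-350,95,23,40)]:
    for cc in (load("top0"),c):
        S,_=region(cc,x,y,r,lo,hi)
        if len(S)<5: print(n,"few");continue
        R=cv2.minAreaRect(S[:,:2].astype(np.float32)); z=np.median(S[:,2]); print(n,np.round(R[0],1),np.round(R[1],1),round(R[2],1),"zmed %.1f"%z,len(S))
# dark holes triangulated: find dark blobs near manual crop pixels
t,s=load("top0"),c
def blob(cc,u,v,w=4):
    g=cc["image"].astype(float).sum(2); a=g[v-w:v+w+1,u-w:u+w+1]; k=np.clip(np.median(a)-a-0.25*np.ptp(a),0,None); V,U=np.mgrid[v-w:v+w+1,u-w:u+w+1]; return (k*U).sum()/k.sum(),(k*V).sum()/k.sum()
def proj(cc,X):
    q=np.array(cc["R"])@X+np.array(cc["t"]); f=f_of(cc); return q[:2]/q[2]*f+[cc["cx"],cc["cy"]]
for u,v in[(111,260),(160,260),(379,247),(384,270),(389,295),(443,237),(449,259),(455,283)]:
    a=blob(t,u,v); X=at_z(t,*a,16); p=proj(s,X); b=blob(s,*np.round(p).astype(int)); Y,g=tri(ray(t,*a),ray(s,*b)); print(np.round(a,1),X,"tri",Y,"gap %.1f"%g,"sidez16",at_z(s,*b,16))
E
```

```text
runner [479.4 127.8] [159.3 103. ] 7.4 zmed 14.1 993
runner [480.4 129.7] [159.8 105.8] 7.3 zmed 12.6 1128
handle [489.5 -88.7] [ 15.1 142.5] 74.0 zmed 27.8 310
handle [489.8 -85.6] [ 19.3 143.1] 73.9 zmed 26.5 287
spacer [672.9 -68.8] [35.9 49.8] 74.6 zmed 30.3 262
spacer [674.1 -66.2] [38.4 53.9] 73.0 zmed 29.0 213
weight [677.5 165.2] [31.7 28. ] 45.9 zmed 38.4 38
weight [677.7 169.2] [31.  28.5] 21.3 zmed 37.5 48
tub [ 656.9 -182.1] [38.  38.6] 16.1 zmed 46.3 190
tub [ 658.1 -178. ] [41.6 37.7] 87.2 zmed 44.8 119
front [509.2 377.5] [150.1 201.7] 1.1 zmed 16.7 4339
front [509.7 379.9] [151.1 201.3] 0.8 zmed 15.5 8107
panel [ 466.8 -350.9] [200.4 232.2] 9.8 zmed 16.1 6280
panel [ 467.8 -348.8] [200.5 238.5] 9.8 zmed 15.4 2768
fitted [ 466.5 -350.2] [160.   29.5] 9.8 zmed 28.0 707
fitted [ 468.1 -349.4] [159.2  35.7] 9.5 zmed 27.3 350
[110.4 259.8] [479.1 443.1  16. ] tri [478.8 443.5  14.9] gap 0.8 sidez16 [478.1 443.8  16. ]
[159.3 259.1] [480.9 314.7  16. ] tri [480.8 315.1  14.5] gap 0.4 sidez16 [480.2 315.9  16. ]
[378.6 247.2] [ 511.7 -255.8   16. ] tri [ 512.2 -256.2   14. ] gap 0.8 sidez16 [ 512.  -253.5   16. ]
[383.6 270.2] [ 452.7 -266.2   16. ] tri [ 453.  -266.7   13.8] gap 0.6 sidez16 [ 452.8 -263.7   16. ]
[388.6 293.7] [ 393.6 -276.3   16. ] tri [ 393.8 -276.9   13.2] gap 0.7 sidez16 [ 393.8 -273.1   16. ]
[443.2 236. ] [ 540.6 -423.7   16. ] tri [ 540.6 -423.8   16. ] gap 0.1 sidez16 [ 540.5 -423.7   16. ]
[448.6 258.9] [ 481.5 -433.6   16. ] tri [ 481.8 -434.6   13.5] gap 0.4 sidez16 [ 481.4 -430.7   16. ]
[454.4 282.3] [ 422.4 -444.1   16. ] tri [ 422.  -444.1   16.1] gap 0.8 sidez16 [ 421.6 -444.4   16. ]
```

```bash
cat > plan.py <<'E'
from h import *
def plan(x,y,z,psi=None):
    s=sense(); q=np.array(s["ee_rot"]); W=Ro.from_quat(q[[1,2,3,0]]).as_matrix(); p=np.array(s["eef_pos"])
    d=W.T@(np.array([x,y,z])-p); cur=np.degrees(np.arctan2(W[1,1],W[0,1]))
    t=0 if psi is None else -np.radians((psi-cur+90)%180-90)
    W2=W@Ro.from_rotvec([0,0,t]).as_matrix()
    print("t %.2f pos %s psi %.2f tilt %s | before-turn trans %s len %.0f, turn z %.4f, after-turn trans %s"%(s["time_s"],p.round(1),cur,W[:2,2].round(4),d.round(1),np.linalg.norm(d),t,(W2.T@(np.array([x,y,z])-p)).round(1)),"grip",round(s["grip_width"],3),round(s["grip_force"],1),"F",s["force"].round(1))
E
python3 -c "
from plan import *
plan(484,90,170,97.4)"
```

```text
t 0.15 pos [115.9 511.9 249.9] psi 77.23 tilt [-0.0004 -0.0008] | before-turn trans [-452.2 -330.    80.1] len 566, turn z -0.3520, after-turn trans [-310.7 -465.7   80.1] grip 0.998 0.0 F [0.2 0.5 0.1]
```

Request:
{"api": "move_arm", "payload": {"moves": [{"turn": [0, 0, 0], "translation": [-28.3, -20.6, 5], "hand": 0.6}, {"turn": [0, 0, 0], "translation": [-28.3, -20.6, 5], "hand": 0.6}, {"turn": [0, 0, 0], "translation": [-28.3, -20.6, 5], "hand": 0.6}, {"turn": [0, 0, 0], "translation": [-28.3, -20.6, 5], "hand": 0.6}, {"turn": [0, 0, 0], "translation": [-28.3, -20.6, 5], "hand": 0.6}, {"turn": [0, 0, 0], "translation": [-28.3, -20.6, 5], "hand": 0.6}, {"turn": [0, 0, 0], "translation": [-28.3, -20.6, 5], "hand": 0.6}, {"turn": [0, 0, 0], "translation": [-28.3, -20.6, 5], "hand": 0.6}, {"turn": [0, 0, 0], "translation": [-28.3, -20.6, 5], "hand": 0.6}, {"turn": [0, 0, 0], "translation": [-28.3, -20.6, 5], "hand": 0.6}], "grip_force": 40}}

```text
time_s: 0.98
eef_pos: [347.2, 247.1, 200.1]
ee_rot: [0.0, 0.111, 0.994, 0.0]
force: [0.3, 1.4, -0.5]
grip_width: 0.598
grip_force: 0.0
```

Request:
{"api": "move_arm", "payload": {"moves": [{"turn": [0, 0, 0], "translation": [-28.3, -20.6, 5], "hand": 0.6}, {"turn": [0, 0, 0], "translation": [-28.3, -20.6, 5], "hand": 0.6}, {"turn": [0, 0, 0], "translation": [-28.3, -20.6, 5], "hand": 0.6}, {"turn": [0, 0, 0], "translation": [-28.3, -20.6, 5], "hand": 0.6}, {"turn": [0, 0, 0], "translation": [-28.3, -20.6, 5], "hand": 0.6}, {"turn": [0, 0, 0], "translation": [-28.3, -20.6, 5], "hand": 0.6}, {"turn": [0, 0, -0.117], "translation": [0, 0, 0], "hand": 0.6}, {"turn": [0, 0, -0.117], "translation": [0, 0, 0], "hand": 0.6}, {"turn": [0, 0, -0.117], "translation": [0, 0, 0], "hand": 0.6}, {"turn": [0, 0, 0], "translation": [0, 0, 0], "hand": 0.6}]}}

```text
time_s: 1.82
eef_pos: [484.7, 90.3, 170.0]
ee_rot: [-0.0, -0.066, 0.998, 0.0]
force: [-0.8, 1.1, -0.7]
grip_width: 0.599
grip_force: 0.0
```

```bash
python3 - <<'E'
from plan import *
from seg import *
plan(484,90,24,97.4)
c=snap("wrist","w1"); cv2.imwrite("pics/w1b.png",cv2.resize(c["image"],(800,600)))
for lo in(7,):
  S,m=region(c,484,90,88,lo,22); 
  S=S[abs((S[:,1]-90)-np.tan(np.radians(7.4))*(S[:,0]-484))<30]
  print(cv2.minAreaRect(S[:,:2].astype(np.float32)),np.median(S[:,2]),len(S))
E
```

```text
t 1.82 pos [484.7  90.3 170. ] psi 97.56 tilt [-0.0006  0.0001] | before-turn trans [  0.7  -0.3 146. ] len 146, turn z 0.0027, after-turn trans [  0.7  -0.3 146. ] grip 0.599 0.0 F [-0.8  1.1 -0.7]
((482.827392578125, 91.14320373535156), (160.01812744140625, 27.118629455566406), 7.50666618347168) 12.70499218677486 5017
```

View pics/w1b.png

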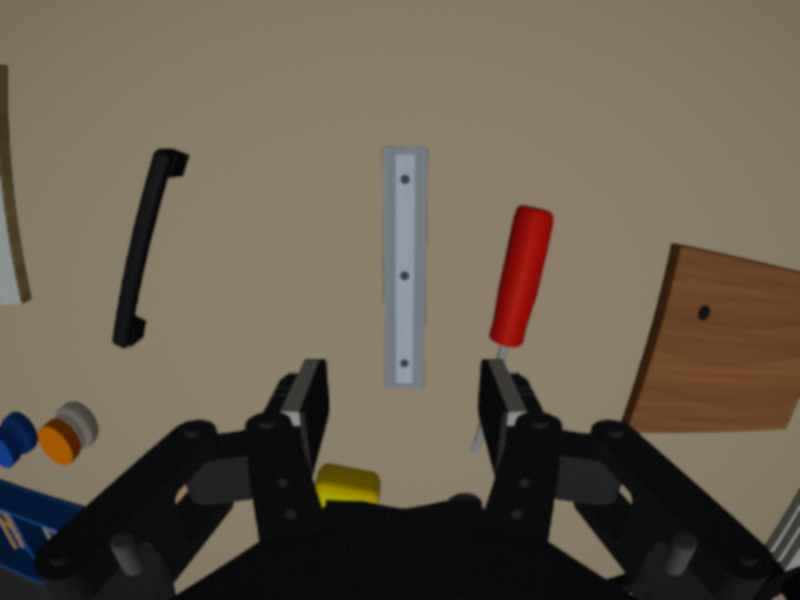

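The wrist view puts the runner at (482.8, 91.1) with yaw 7.5° and a top height of 12.7, matching the top and side views. The runner spans pixels (405,147) to (405,387), midway between the open fingers. I'm going down to grasp it.

Request:
{"api": "move_arm", "payload": {"moves": [{"turn": [0, 0, 0], "translation": [1.6, 0.9, 25], "hand": 0.6}, {"turn": [0, 0, 0], "translation": [0, 0, 35], "hand": 0.6}, {"turn": [0, 0, 0], "translation": [0, 0, 35], "hand": 0.6}, {"turn": [0, 0, 0], "translation": [0, 0, 25], "hand": 0.6}, {"turn": [0, 0, 0], "translation": [0, 0, 15], "hand": 0.6}, {"turn": [0, 0, 0], "translation": [0, 0, 8], "hand": 0.6}, {"turn": [0, 0, 0], "translation": [0, 0, 5], "hand": 0.6}, {"turn": [0, 0, 0], "translation": [0, 0, 0], "hand": 0.6}], "grip_force": 40}}

```text
time_s: 2.53
eef_pos: [483.1, 91.3, 22.1]
ee_rot: [-0.0, -0.063, 0.998, 0.0]
force: [0.6, 0.5, -0.2]
grip_width: 0.598
grip_force: 0.0
```

Request:
{"api": "move_arm", "payload": {"moves": [{"turn": [0, 0, 0], "translation": [0, 0, 0], "hand": 0.1}, {"turn": [0, 0, 0], "translation": [0, 0, 0], "hand": 0.1}, {"turn": [0, 0, 0], "translation": [0, 0, 0], "hand": 0.1}, {"turn": [0, 0, 0], "translation": [0, 0, 0], "hand": 0.1}, {"turn": [0, 0, 0], "translation": [0, 0, 0], "hand": 0.1}, {"turn": [0, 0, 0], "translation": [0, 0, 0], "hand": 0.1}]}}

```text
time_s: 3.03
eef_pos: [483.7, 91.2, 23.5]
ee_rot: [0.001, -0.064, 0.998, -0.0]
force: [-1.6, -0.4, 6.5]
grip_width: 0.299
grip_force: 40.0
```

Request:
{"api": "move_arm", "payload": {"moves": [{"turn": [0, 0, 0], "translation": [0, 0, -5], "hand": 0.1}, {"turn": [0, 0, 0], "translation": [0, 0, -15], "hand": 0.1}, {"turn": [0, 0, 0], "translation": [0, 0, -30], "hand": 0.1}, {"turn": [0, 0, 0], "translation": [0, 0, -35], "hand": 0.1}, {"turn": [0, 0, 0], "translation": [0, 0, -15], "hand": 0.1}, {"turn": [0, 0, 0], "translation": [0, 0, 0], "hand": 0.1}]}}

```text
time_s: 3.53
eef_pos: [484.7, 91.2, 126.2]
ee_rot: [0.004, -0.064, 0.998, -0.0]
force: [0.4, -0.4, -1.9]
grip_width: 0.296
grip_force: 39.7
```

```bash
python3 - <<'E'
from plan import *
# panel frame: average of rect and holes
pc=np.array([466.8,-350.4]); a=np.radians(9.75); R=np.array([[np.cos(a),-np.sin(a)],[np.sin(a),np.cos(a)]])
t=pc+R@[0,85]; print(t)
plan(t[0],t[1],122,99.75)
E
```

```text
[ 452.40529217 -266.62773498]
t 3.53 pos [484.7  91.2 126.2] psi 97.34 tilt [ 0.0072 -0.0004] | before-turn trans [  77.8 -350.8    4.1] len 359, turn z -0.0420, after-turn trans [  92.5 -347.2    4.1] grip 0.296 39.7 F [ 0.4 -0.4 -1.9]
```

Request:
{"api": "move_arm", "payload": {"moves": [{"turn": [0, 0.007, -0.042], "translation": [0, 0, 0], "hand": 0.1}, {"turn": [0, 0, 0], "translation": [5, -20, 0], "hand": 0.1}, {"turn": [0, 0, 0], "translation": [10, -37, 0], "hand": 0.1}, {"turn": [0, 0, 0], "translation": [10, -37, 0], "hand": 0.1}, {"turn": [0, 0, 0], "translation": [10, -37, 0], "hand": 0.1}, {"turn": [0, 0, 0], "translation": [10, -37, 0], "hand": 0.1}, {"turn": [0, 0, 0], "translation": [10, -37, 0], "hand": 0.1}, {"turn": [0, 0, 0], "translation": [10, -37, 0], "hand": 0.1}, {"turn": [0, 0, 0], "translation": [10, -37, 0], "hand": 0.1}, {"turn": [0, 0, 0], "translation": [10, -37, 0], "hand": 0.1}]}}

```text
time_s: 4.37
eef_pos: [451.9, -236.2, 122.1]
ee_rot: [-0.004, -0.085, 0.996, 0.0]
force: [1.0, 0.2, -1.3]
grip_width: 0.299
grip_force: 39.7
```

Request:
{"api": "move_arm", "payload": {"moves": [{"turn": [0, 0, 0], "translation": [5.5, -21, 10], "hand": 0.1}, {"turn": [0, 0, 0], "translation": [2, -10, 20], "hand": 0.1}, {"turn": [0, 0, 0], "translation": [0, 0, 0], "hand": 0.1}, {"turn": [0, 0, 0], "translation": [0, 0, 0], "hand": 0.1}]}}

```text
time_s: 4.7
eef_pos: [449.7, -265.9, 91.7]
ee_rot: [-0.005, -0.084, 0.996, 0.001]
force: [0.3, 1.1, -0.9]
grip_width: 0.3
grip_force: 39.7
```

```bash
python3 - <<'E'
from plan import *
from seg import *
plan(452.4,-266.6,39,99.75)
c=snap("wrist","w2"); cv2.imwrite("pics/w2b.png",cv2.resize(c["image"],(800,600)))
S,m=region(c,467,-350,92,22,34); print("fitted",cv2.minAreaRect(S[:,:2].astype(np.float32)),np.median(S[:,2]),len(S))
S,m=region(c,467,-350,160,11,21); print("panel",cv2.minAreaRect(S[:,:2].astype(np.float32)),np.median(S[:,2]),len(S))
S,m=region(c,452,-266,88,60,110); print("held",cv2.minAreaRect(S[:,:2].astype(np.float32)),np.median(S[:,2]),len(S))
E
```

```text
t 4.70 pos [ 449.7 -265.9   91.7] psi 99.69 tilt [-0.0093  0.0015] | before-turn trans [-3.  -1.3 52.7] len 53, turn z -0.0010, after-turn trans [-3.  -1.3 52.7] grip 0.3 39.7 F [ 0.3  1.1 -0.9]
fitted ((452.7705383300781, -352.7091979980469), (134.24169921875, 28.111583709716797), 9.826040267944336) 28.61917314099287 7369
panel ((465.8840026855469, -350.95880126953125), (200.7236328125, 231.7515869140625), 9.858806610107422) 16.55115569888082 44199
held ((435.6022644042969, -269.6636962890625), (133.7456512451172, 52.49271011352539), 20.22378921508789) 81.32625799791231 17496
```

View pics/w2b.png

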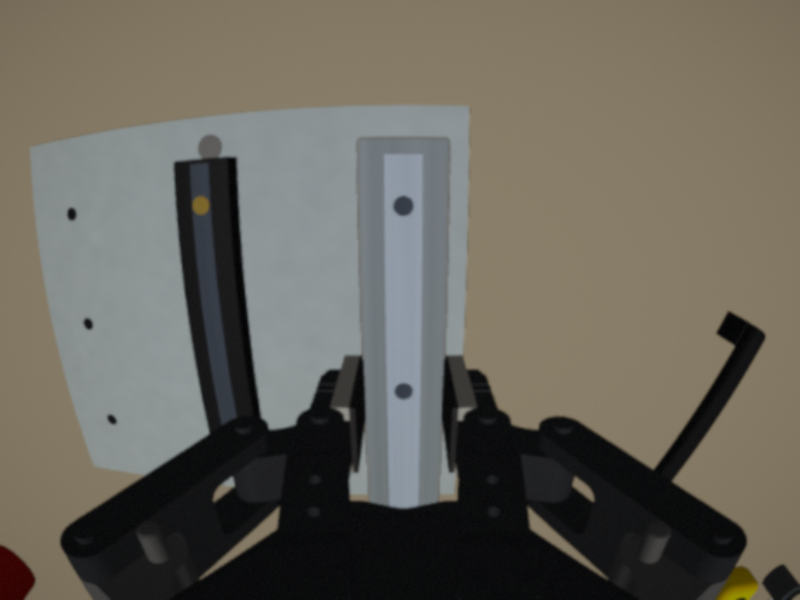

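The near end of the held bar is at (403,138), and the fitted runner's near end is at (205,160). The bar is gripped straight. I'll measure where its end sits relative to the fitted runner.

```bash
python3 - <<'E'
from seg import *
c=load("w2"); P=pts(c).reshape(-1,3); a=np.radians(9.83); e=np.array([np.cos(a),np.sin(a)]); n=np.array([-np.sin(a),np.cos(a)])
g=c["image"].reshape(-1,3).astype(float).mean(1)
L=(P[:,:2]-[466,-350.7])@np.c_[e,n]
for nm,m in(("held",(P[:,2]>72)&(P[:,2]<92)&(abs(L[:,1]-85)<25)&(g>90)&(L[:,0]<-25)),("fit",(P[:,2]>22)&(P[:,2]<34)&(abs(L[:,1])<25)&(L[:,0]<0)&(g<120))):
    Q=L[m]; z=P[m,2]; print(nm,m.sum(),"x min",np.percentile(Q[:,0],[0.2,1]),"z",np.median(z))
    for lo in(-78,-60,-45): 
        k=(Q[:,0]>lo)&(Q[:,0]<lo+10); print(lo, np.percentile(Q[k,1],[1,50,99]).round(1), np.median(z[k]).round(1))
print((np.array(c["s"]["eef_pos"][:2])-[466,-350.7])@np.c_[e,n])
E
```

```text
held 8179 x min [-82.18222827 -81.74594336] z 81.50896642862021
-78 [73.4 86.6 99.8] 81.8
-60 [73.5 86.6 99.6] 81.5
-45 [73.5 86.5 99.5] 81.4
fit 5111 x min [-80.34663413 -79.64406952] z 28.664779308169855
-78 [-12.6   2.4  14.1] 28.7
-60 [-12.6   2.3  13.9] 28.7
-45 [-12.7   2.2  13.9] 28.7
[-1.5521241  86.34580945]
```

Request:
{"api": "move_arm", "payload": {"moves": [{"turn": [0, -0.008, 0], "translation": [-1.8, -1.2, 0], "hand": 0.1}, {"turn": [0, 0, 0], "translation": [0, 0, 15], "hand": 0.1}, {"turn": [0, 0, 0], "translation": [0, 0, 20], "hand": 0.1}, {"turn": [0, 0, 0], "translation": [0, 0, 10], "hand": 0.1}, {"turn": [0, 0, 0], "translation": [0, 0, 5], "hand": 0.1}, {"turn": [0, 0, 0], "translation": [0, 0, 2], "hand": 0.1}, {"turn": [0, 0, 0], "translation": [0, 0, 0], "hand": 0.1}, {"turn": [0, 0, 0], "translation": [0, 0, 0], "hand": 0.1}]}}

```text
time_s: 5.42
eef_pos: [452.9, -267.5, 41.7]
ee_rot: [0.001, -0.085, 0.996, -0.0]
force: [-0.5, 0.2, -1.9]
grip_width: 0.297
grip_force: 39.7
```

```bash
python3 - <<'E'
from plan import *
a=np.radians(9.83);e=np.array([np.cos(a),np.sin(a)]); n=np.array([-np.sin(a),np.cos(a)])
t=np.array([466,-350.7])+e*0.25+n*85.15
plan(*t,38.5,99.83)
E
```

```text
t 5.42 pos [ 452.9 -267.5   41.7] psi 99.76 tilt [ 0.0019 -0.0005] | before-turn trans [1.1 1.  3.2] len 3, turn z -0.0012, after-turn trans [1.1 1.  3.2] grip 0.297 39.7 F [-0.5  0.2 -1.9]
```

Request:
{"api": "move_arm", "payload": {"moves": [{"turn": [0, 0, 0], "translation": [1.0, 0.9, 2], "hand": 0.1}, {"turn": [0, 0, 0], "translation": [0, 0, 1], "hand": 0.1}, {"turn": [0, 0, 0], "translation": [0, 0, 0.5], "hand": 0.1}, {"turn": [0, 0, 0], "translation": [0, 0, 0], "hand": 0.1}, {"turn": [0, 0, 0], "translation": [0, 0, 0], "hand": 0.1}]}}

```text
time_s: 5.83
eef_pos: [451.8, -267.0, 39.4]
ee_rot: [0.001, -0.085, 0.996, -0.001]
force: [-4.2, 4.0, 16.5]
grip_width: 0.303
grip_force: 41.8
```

```bash
python3 -c "
from plan import *
plan(452.0,-266.8,38.5,99.83)"
```

```text
t 5.83 pos [ 451.8 -267.    39.4] psi 99.76 tilt [ 0.0023 -0.0011] | before-turn trans [-0.2  0.1  0.9] len 1, turn z -0.0012, after-turn trans [-0.2  0.1  0.9] grip 0.303 41.8 F [-4.2  4.  16.5]
```

Request:
{"api": "move_arm", "payload": {"moves": [{"turn": [0, 0, 0], "translation": [0, 0, -0.6], "hand": 0.1}, {"turn": [0, 0, 0], "translation": [0, 0, 0], "hand": 0.5}, {"turn": [0, 0, 0], "translation": [0, 0, 0], "hand": 0.5}, {"turn": [0, 0, 0], "translation": [0, 0, 0], "hand": 0.5}, {"turn": [0, 0, 0], "translation": [0, 0, 0], "hand": 0.5}, {"turn": [0, 0, 0], "translation": [0, 0, -10], "hand": 0.5}, {"turn": [0, 0, 0], "translation": [0, 0, -30], "hand": 0.5}, {"turn": [0, 0, 0], "translation": [0, 0, -40], "hand": 0.5}, {"turn": [0, 0, 0], "translation": [0, 0, -40], "hand": 0.5}, {"turn": [0, 0, 0], "translation": [0, 0, -15], "hand": 0.5}]}}

```text
time_s: 6.67
eef_pos: [452.4, -267.7, 179.0]
ee_rot: [0.003, -0.085, 0.996, -0.003]
force: [0.7, -0.5, 1.3]
grip_width: 0.492
grip_force: 0.0
```

Request:
{"api": "move_arm", "payload": {"moves": [{"turn": [0, 0, 0], "translation": [0, 0, 0], "hand": 0.5}, {"turn": [0, 0, 0], "translation": [0, 0, 0], "hand": 0.5}]}}

```text
time_s: 6.83
eef_pos: [451.3, -266.7, 173.7]
ee_rot: [0.001, -0.085, 0.996, -0.0]
force: [-0.6, 0.2, -1.0]
grip_width: 0.499
grip_force: 0.0
```

```bash
python3 - <<'E'
from plan import *
from seg import *
plan(673,-68.5,150,-15.5)
c=snap("wrist","w3"); cv2.imwrite("pics/w3b.png",cv2.resize(c["image"],(800,600)))
def loc(P):
    a=np.radians(9.83); return (P[:,:2]-[466,-350.7])@np.array([[np.cos(a),-np.sin(a)],[np.sin(a),np.cos(a)]])
for cc in (c,snap("top","t3")):
    P=pts(cc).reshape(-1,3); L=loc(P)
    for nm,y in(("fit",0),("run",85)):
        m=(P[:,2]>22)&(P[:,2]<34)&(abs(L[:,1]-y)<22)&(abs(L[:,0])<95)
        print(nm,m.sum(),cv2.minAreaRect(L[m].astype(np.float32)),np.median(P[m,2]))
E
```

```text
t 6.83 pos [ 451.3 -266.7  173.7] psi 99.75 tilt [ 0.0021 -0.0008] | before-turn trans [-252.   157.8   24. ] len 298, turn z -1.1300, after-turn trans [-250.2 -160.6   24. ] grip 0.499 0.0 F [-0.6  0.2 -1. ]
fit 5011 ((-0.5780487060546875, 0.13599491119384766), (28.267671585083008, 159.7819366455078), 89.88223266601562) 28.64037184944658
run 5427 ((-0.5007400512695312, 85.22203063964844), (160.0390625, 27.386035919189453), 0.22872929275035858) 28.69125601790512
fit 26 ((1.9362640380859375, -0.049777984619140625), (156.60406494140625, 16.950822830200195), 4.000930309295654) 27.371133338259483
run 313 ((44.29311752319336, 84.73583221435547), (28.573793411254883, 72.44334411621094), 89.7945785522461) 28.283722400699446
```

View pics/w3b.png

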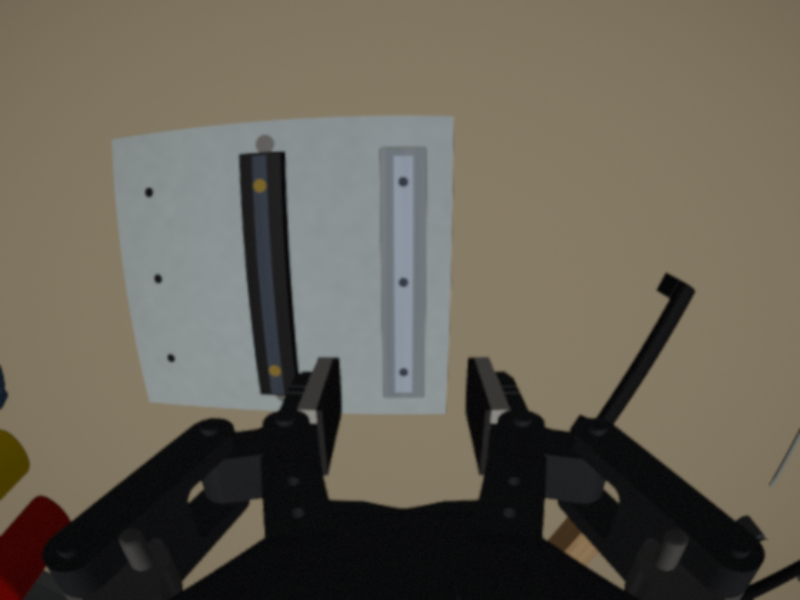

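The runner is down at local (-0.5, 85.2) and the fitted one at (-0.6, 0.1), with about 0.3° between them; the runner covers the whole pilot row. Next is the spacer.

Request:
{"api": "move_arm", "payload": {"moves": [{"turn": [0, 0, 0], "translation": [-31.5, 19.7, 3], "hand": 0.85}, {"turn": [0, 0, 0], "translation": [-31.5, 19.7, 3], "hand": 0.85}, {"turn": [0, 0, 0], "translation": [-31.5, 19.7, 3], "hand": 0.85}, {"turn": [0, 0, 0], "translation": [-31.5, 19.7, 3], "hand": 0.85}, {"turn": [0, 0, 0], "translation": [-31.5, 19.7, 3], "hand": 0.85}, {"turn": [0, 0, 0], "translation": [-31.5, 19.7, 3], "hand": 0.85}, {"turn": [0, 0, 0], "translation": [-31.5, 19.7, 3], "hand": 0.85}, {"turn": [0, 0, 0], "translation": [-31.5, 19.7, 3], "hand": 0.85}, {"turn": [0, 0, 0.118], "translation": [0, 0, 0], "hand": 0.85}, {"turn": [0, 0, 0.118], "translation": [0, 0, 0], "hand": 0.85}]}}

```text
time_s: 7.77
eef_pos: [673.1, -66.6, 146.2]
ee_rot: [-0.002, 0.034, 0.999, 0.001]
force: [-0.3, 0.5, 0.4]
grip_width: 0.846
grip_force: 0.0
```

Request:
{"api": "move_arm", "payload": {"moves": [{"turn": [0, 0, 0.118], "translation": [0, 0, 0], "hand": 0.85}, {"turn": [0, 0, 0.118], "translation": [0, 0, 0], "hand": 0.85}, {"turn": [0, 0, 0.118], "translation": [0, 0, 0], "hand": 0.85}, {"turn": [0, 0, 0.118], "translation": [0, 0, 0], "hand": 0.85}, {"turn": [0, 0, 0.118], "translation": [0, 0, 0], "hand": 0.85}, {"turn": [0, 0, 0.118], "translation": [0, 0, 0], "hand": 0.85}, {"turn": [0, 0, 0.118], "translation": [0, 0, 0], "hand": 0.85}, {"turn": [0, 0, 0.118], "translation": [0, 0, 0], "hand": 0.85}, {"turn": [0, 0, 0.118], "translation": [0, 0, 0], "hand": 0.85}, {"turn": [0, 0, 0.118], "translation": [0, 0, 0], "hand": 0.85}]}}

```text
time_s: 8.6
eef_pos: [672.3, -68.5, 147.2]
ee_rot: [-0.001, 0.586, 0.81, -0.0]
force: [-0.2, -0.1, -0.3]
grip_width: 0.848
grip_force: 0.0
```

Request:
{"api": "move_arm", "payload": {"moves": [{"turn": [0, 0, 0.118], "translation": [0, 0, 0], "hand": 0.85}, {"turn": [0, 0, 0.118], "translation": [0, 0, 0], "hand": 0.85}, {"turn": [0, 0, 0.118], "translation": [0, 0, 0], "hand": 0.85}, {"turn": [0, 0, 0.118], "translation": [0, 0, 0], "hand": 0.85}, {"turn": [0, 0, 0.118], "translation": [0, 0, 0], "hand": 0.85}, {"turn": [0, 0, 0], "translation": [0, 0, 0], "hand": 0.85}, {"turn": [0, 0, 0], "translation": [0, 0, 0], "hand": 0.85}]}}

```text
time_s: 9.18
eef_pos: [672.5, -68.6, 147.8]
ee_rot: [-0.001, 0.793, 0.609, -0.0]
force: [-0.2, -0.6, 0.7]
grip_width: 0.852
grip_force: 0.0
```

```bash
python3 - <<'E'
from plan import *
from seg import *
plan(673,-68.5,26,-15.5)
c=snap("wrist","w4"); cv2.imwrite("pics/w4b.png",cv2.resize(c["image"],(800,600)))
for nm,x,y,r,lo,hi in(("spacer",673,-68.5,45,22,40),("tape",672,67,50,27,45),("weight",676,165,32,30,60)):
    S,m=region(c,x,y,r,lo,hi)
    if len(S)>9: print(nm,cv2.minAreaRect(S[:,:2].astype(np.float32)),np.percentile(S[:,2],[50,90,99]),len(S))
E
```

```text
t 9.18 pos [672.5 -68.6 147.8] psi -14.98 tilt [-0.0014  0.0009] | before-turn trans [1.000e-01 6.000e-01 1.218e+02] len 122, turn z 0.0090, after-turn trans [1.000e-01 6.000e-01 1.218e+02] grip 0.852 0.0 F [-0.2 -0.6  0.7]
spacer ((672.0509033203125, -68.31006622314453), (36.30915832519531, 49.40869140625), 75.19960021972656) [30.66755945 31.53141524 32.32686591] 2919
tape ((671.3867797851562, 67.59420776367188), (50.103633880615234, 59.987701416015625), 85.56503295898438) [34.41068349 35.88415769 36.88120047] 4706
```

View pics/w4b.png

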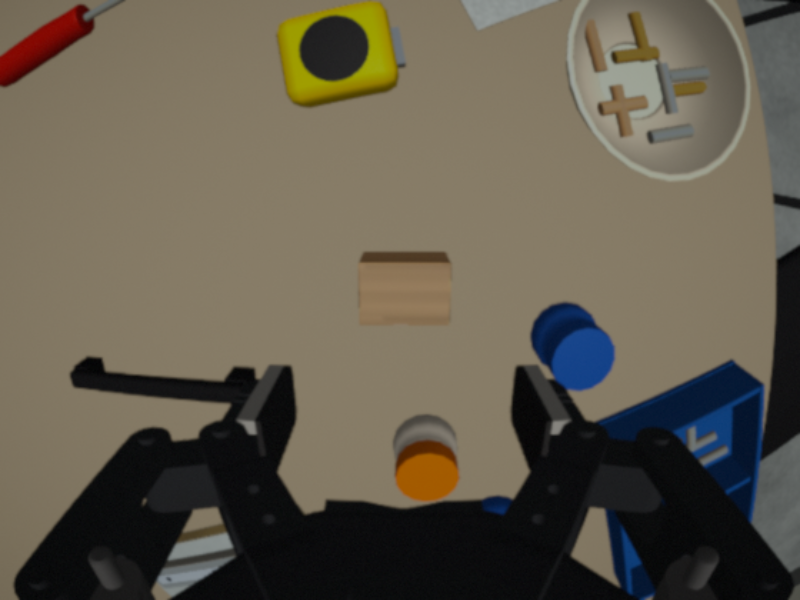

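The block at (405,290) is centred and aligned, and the wrist gives (672.1, -68.3) with top height 30.7. The blue tub at (570,345) is clear of the fingers, so I'm descending.

Request:
{"api": "move_arm", "payload": {"moves": [{"turn": [0, 0, 0], "translation": [0, 0, 20], "hand": 0.85}, {"turn": [0, 0, 0], "translation": [0, 0, 35], "hand": 0.85}, {"turn": [0, 0, 0], "translation": [0, 0, 35], "hand": 0.85}, {"turn": [0, 0, 0], "translation": [0, 0, 20], "hand": 0.85}, {"turn": [0, 0, 0], "translation": [0, 0, 10], "hand": 0.85}, {"turn": [0, 0, 0], "translation": [0, 0, 2], "hand": 0.85}, {"turn": [0, 0, 0], "translation": [0, 0, 0], "hand": 0.85}], "grip_force": 30}}

```text
time_s: 9.82
eef_pos: [673.3, -68.7, 27.6]
ee_rot: [0.0, 0.794, 0.608, 0.001]
force: [0.2, 0.2, -0.1]
grip_width: 0.846
grip_force: 0.0
```

Request:
{"api": "move_arm", "payload": {"moves": [{"turn": [0, 0, 0], "translation": [0, 0, 0], "hand": 0.3}, {"turn": [0, 0, 0], "translation": [0, 0, 0], "hand": 0.3}, {"turn": [0, 0, 0], "translation": [0, 0, 0], "hand": 0.3}, {"turn": [0, 0, 0], "translation": [0, 0, 0], "hand": 0.3}, {"turn": [0, 0, 0], "translation": [0, 0, 0], "hand": 0.3}, {"turn": [0, 0, 0], "translation": [0, 0, 0], "hand": 0.3}]}}

```text
time_s: 10.32
eef_pos: [674.0, -68.8, 29.3]
ee_rot: [0.001, 0.794, 0.608, 0.001]
force: [-0.1, 0.4, 6.6]
grip_width: 0.58
grip_force: 32.8
```

Request:
{"api": "move_arm", "payload": {"moves": [{"turn": [0, 0, 0], "translation": [0, 0, -5], "hand": 0.3}, {"turn": [0, 0, 0], "translation": [0, 0, -20], "hand": 0.3}, {"turn": [0, 0, 0], "translation": [0, 0, -35], "hand": 0.3}, {"turn": [0, 0, 0], "translation": [0, 0, -30], "hand": 0.3}, {"turn": [0, 0, 0], "translation": [0, 0, -10], "hand": 0.3}, {"turn": [0, 0, 0], "translation": [0, 0, 0], "hand": 0.3}, {"turn": [0, 0, 0], "translation": [0, 0, 0], "hand": 0.3}]}}

```text
time_s: 10.9
eef_pos: [672.7, -68.6, 126.8]
ee_rot: [-0.0, 0.794, 0.608, 0.0]
force: [-0.7, -0.4, 0.4]
grip_width: 0.576
grip_force: 32.0
```

```bash
python3 - <<'E'
from plan import *
a=np.radians(9.83);e=np.array([np.cos(a),np.sin(a)]); n=np.array([-np.sin(a),np.cos(a)])
t=np.array([466,-350.7])-e*0.5+n*42.7; print(t)
plan(*t,100,9.9)
E
```

```text
[ 458.21736464 -308.71225671]
t 10.90 pos [672.7 -68.6 126.8] psi -15.18 tilt [0.0005 0.0004] | before-turn trans [-287.9 -144.1   26.6] len 323, turn z -0.4377, after-turn trans [-199.7 -252.6   26.6] grip 0.576 32.0 F [-0.7 -0.4  0.4]
```

Request:
{"api": "move_arm", "payload": {"moves": [{"turn": [0, 0, -0.1094], "translation": [0, 0, 0], "hand": 0.3}, {"turn": [0, 0, -0.1094], "translation": [0, 0, 0], "hand": 0.3}, {"turn": [0, 0, -0.1094], "translation": [0, 0, 0], "hand": 0.3}, {"turn": [0, 0, -0.1094], "translation": [0, 0, 0], "hand": 0.3}, {"turn": [0, 0, 0], "translation": [-16, -20, 0], "hand": 0.3}, {"turn": [0, 0, 0], "translation": [-25, -32, 0], "hand": 0.3}, {"turn": [0, 0, 0], "translation": [-25, -32, 0], "hand": 0.3}, {"turn": [0, 0, 0], "translation": [-25, -32, 0], "hand": 0.3}, {"turn": [0, 0, 0], "translation": [-25, -32, 0], "hand": 0.3}, {"turn": [0, 0, 0], "translation": [-25, -32, 0], "hand": 0.3}]}}

```text
time_s: 11.73
eef_pos: [517.6, -238.9, 125.0]
ee_rot: [-0.002, 0.643, 0.766, 0.0]
force: [1.0, -0.1, -0.0]
grip_width: 0.579
grip_force: 32.0
```

Request:
{"api": "move_arm", "payload": {"moves": [{"turn": [0, 0, 0], "translation": [-25, -32, 0], "hand": 0.3}, {"turn": [0, 0, 0], "translation": [-21, -25, 10], "hand": 0.3}, {"turn": [0, 0, 0], "translation": [-12.7, -15.6, 20], "hand": 0.3}, {"turn": [0, 0, 0], "translation": [0, 0, 12], "hand": 0.3}, {"turn": [0, 0, 0], "translation": [0, 0, 0], "hand": 0.3}, {"turn": [0, 0, 0], "translation": [0, 0, 0], "hand": 0.3}, {"turn": [0, 0, 0], "translation": [0, 0, 0], "hand": 0.3}]}}

```text
time_s: 12.32
eef_pos: [458.8, -308.2, 84.9]
ee_rot: [0.0, 0.643, 0.766, 0.0]
force: [0.3, -0.0, 0.7]
grip_width: 0.577
grip_force: 31.9
```

```bash
python3 - <<'E'
from plan import *
from seg import *
plan(458.2,-308.7,47,9.9)
c=snap("wrist","w5"); cv2.imwrite("pics/w5b.png",cv2.resize(c["image"],(800,600)))
P=pts(c).reshape(-1,3); a=np.radians(9.83); L=(P[:,:2]-[466,-350.7])@np.array([[np.cos(a),-np.sin(a)],[np.sin(a),np.cos(a)]])
g=c["image"].reshape(-1,3).astype(float)
for nm,m in(("run",(P[:,2]>22)&(P[:,2]<34)&(abs(L[:,1]-85)<22)&(abs(L[:,0])<95)),("block",(abs(L[:,0])<40)&(abs(L[:,1]-42)<30)&(P[:,2]>60)&(g[:,2]>g[:,0]*1.25)&(g[:,2]>70))):
    if m.sum()>9: print(nm,m.sum(),cv2.minAreaRect(L[m].astype(np.float32)),np.percentile(P[m,2],[5,50,95]),np.percentile(L[m],[1,99],axis=0))
E
```

```text
t 12.32 pos [ 458.8 -308.2   84.9] psi 9.94 tilt [0.0007 0.0007] | before-turn trans [-0.4 -0.7 37.9] len 38, turn z 0.0007, after-turn trans [-0.4 -0.7 37.9] grip 0.577 31.9 F [ 0.3 -0.   0.7]
run 12336 ((-0.33905792236328125, 85.09402465820312), (27.62691879272461, 160.0496826171875), 89.97138214111328) [27.4784313  28.83309098 30.01909817] [[-78.10383363  72.12396503]
 [ 77.34744207  98.46100853]]
block 9529 ((-0.4903411865234375, 43.77239227294922), (36.927940368652344, 74.47846984863281), 89.93359375) [67.18330035 86.15935633 87.19813231] [[-24.87463518  26.68765205]
 [ 23.87485272  61.74990431]]
```

View pics/w5b.png

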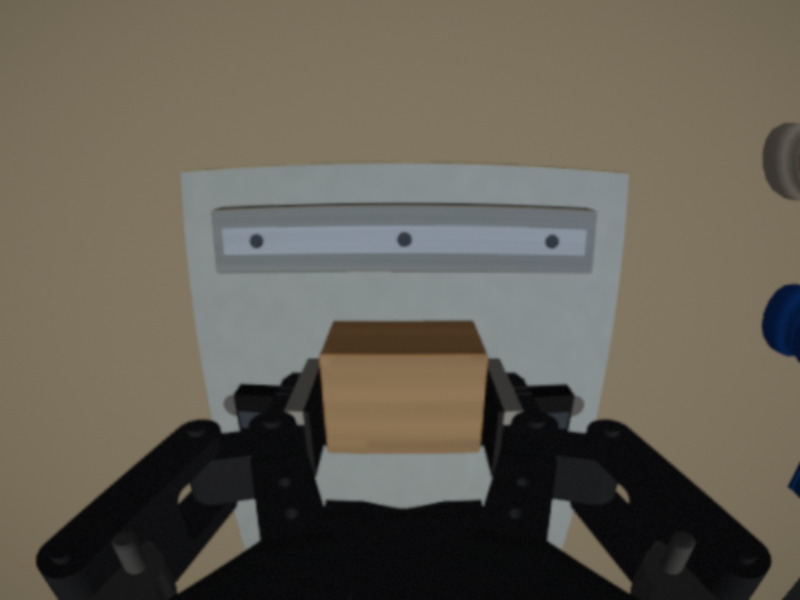

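The held block is at (404,400), square to the runners and opposite the runner's middle hole at (404,240). After a small correction I'm lowering it.

Request:
{"api": "move_arm", "payload": {"moves": [{"turn": [0, 0, 0], "translation": [-0.9, -0.6, 10], "hand": 0.3}, {"turn": [0, 0, 0], "translation": [0, 0, 14], "hand": 0.3}, {"turn": [0, 0, 0], "translation": [0, 0, 8], "hand": 0.3}, {"turn": [0, 0, 0], "translation": [0, 0, 4], "hand": 0.3}, {"turn": [0, 0, 0], "translation": [0, 0, 1.5], "hand": 0.3}, {"turn": [0, 0, 0], "translation": [0, 0, 0], "hand": 0.3}, {"turn": [0, 0, 0], "translation": [0, 0, 0], "hand": 0.3}, {"turn": [0, 0, 0], "translation": [0, 0, 0], "hand": 0.3}]}}

```text
time_s: 13.03
eef_pos: [458.3, -309.9, 48.0]
ee_rot: [0.001, 0.644, 0.765, 0.0]
force: [0.3, -0.9, -1.3]
grip_width: 0.579
grip_force: 31.9
```

```bash
python3 -c "
from plan import *
plan(457.8,-309.1,45,9.9)"
```

```text
t 13.03 pos [ 458.3 -309.9   48. ] psi 9.89 tilt [ 0.0016 -0.0004] | before-turn trans [ 0.9 -0.3  3. ] len 3, turn z -0.0001, after-turn trans [ 0.9 -0.3  3. ] grip 0.579 31.9 F [ 0.3 -0.9 -1.3]
```

Request:
{"api": "move_arm", "payload": {"moves": [{"turn": [0, 0, 0], "translation": [0.6, 0, 1.5], "hand": 0.3}, {"turn": [0, 0, 0], "translation": [0, 0, 1], "hand": 0.3}, {"turn": [0, 0, 0], "translation": [0, 0, 0.5], "hand": 0.3}, {"turn": [0, 0, 0], "translation": [0, 0, 0], "hand": 0.3}, {"turn": [0, 0, 0], "translation": [0, 0, 0], "hand": 0.3}]}}

```text
time_s: 13.45
eef_pos: [458.1, -309.2, 45.3]
ee_rot: [0.001, 0.643, 0.765, 0.0]
force: [-3.4, 1.8, 7.9]
grip_width: 0.577
grip_force: 32.8
```

```bash
python3 -c "
from plan import *
plan(458.35,-309.2,44,9.9)"
```

```text
t 13.45 pos [ 458.1 -309.2   45.3] psi 9.90 tilt [ 0.0013 -0.0001] | before-turn trans [-0.1  0.3  1.3] len 1, turn z -0.0000, after-turn trans [-0.1  0.3  1.3] grip 0.577 32.8 F [-3.4  1.8  7.9]
```

Request:
{"api": "move_arm", "payload": {"moves": [{"turn": [0, 0, 0], "translation": [0, 0, -0.5], "hand": 0.3}, {"turn": [0, 0, 0], "translation": [0, 0, 0], "hand": 0.8}, {"turn": [0, 0, 0], "translation": [0, 0, 0], "hand": 0.8}, {"turn": [0, 0, 0], "translation": [0, 0, 0], "hand": 0.8}, {"turn": [0, 0, 0], "translation": [0, 0, -10], "hand": 0.8}, {"turn": [0, 0, 0], "translation": [0, 0, -30], "hand": 0.8}, {"turn": [0, 0, 0], "translation": [0, 0, -40], "hand": 0.8}, {"turn": [0, 0, 0], "translation": [0, 0, -40], "hand": 0.8}, {"turn": [0, 0, 0], "translation": [0, 0, -10], "hand": 0.6}, {"turn": [0, 0, 0], "translation": [0, 0, 0], "hand": 0.6}]}}

```text
time_s: 14.28
eef_pos: [458.8, -310.1, 179.0]
ee_rot: [0.004, 0.643, 0.765, 0.0]
force: [-0.6, -0.3, -0.5]
grip_width: 0.602
grip_force: 0.0
```

Request:
{"api": "move_arm", "payload": {"moves": [{"turn": [0, 0, 0], "translation": [0, 0, 0], "hand": 0.6}, {"turn": [0, 0, 0], "translation": [0, 0, 0], "hand": 0.6}]}}

```text
time_s: 14.45
eef_pos: [457.4, -308.7, 173.7]
ee_rot: [-0.001, 0.644, 0.765, 0.001]
force: [-0.0, -0.3, -0.9]
grip_width: 0.604
grip_force: 0.0
```

```bash
python3 - <<'E'
from plan import *
from seg import *
plan(677,166.5,165,9.9)
c=snap("wrist","w6")
P=pts(c).reshape(-1,3); a=np.radians(9.83); L=(P[:,:2]-[466,-350.7])@np.array([[np.cos(a),-np.sin(a)],[np.sin(a),np.cos(a)]])
for nm,m in(("run",(P[:,2]>22)&(P[:,2]<34)&(abs(L[:,1]-85)<22)&(abs(L[:,0])<95)),("fit",(P[:,2]>22)&(P[:,2]<34)&(abs(L[:,1])<20)&(abs(L[:,0])<95)),("block",(abs(L[:,0])<40)&(abs(L[:,1]-42)<27)&(P[:,2]>41)&(P[:,2]<60))):
    if m.sum()>9: print(nm,m.sum(),cv2.minAreaRect(L[m].astype(np.float32)),np.percentile(P[m,2],[5,50,95]))
E
```

```text
t 14.45 pos [ 457.4 -308.7  173.7] psi 9.89 tilt [-0.0007  0.0021] | before-turn trans [430.4 298.    9.5] len 524, turn z -0.0002, after-turn trans [430.4 298.1   9.5] grip 0.604 0.0 F [-0.  -0.3 -0.9]
run 5970 ((-0.6620635986328125, 84.89378356933594), (160.20277404785156, 27.936538696289062), 0.055211346596479416) [27.45062566 28.78140113 30.08315329]
fit 4827 ((-0.45546722412109375, 0.5228195190429688), (27.638126373291016, 159.6367645263672), 89.93431854248047) [25.58086287 28.80122441 30.12625792]
block 2676 ((-1.8315563201904297, 42.518341064453125), (49.441200256347656, 36.53074645996094), 0.16957369446754456) [45.40998415 46.63693081 47.77231759]
```

The block stands at local (-1.8, 42.5), within 1.5 mm of midway and halfway along, and aligned. Next is the weight.

Request:
{"api": "move_arm", "payload": {"moves": [{"turn": [0, 0, 0], "translation": [28.7, 19.9, 0.6], "hand": 0.6}, {"turn": [0, 0, 0], "translation": [28.7, 19.9, 0.6], "hand": 0.6}, {"turn": [0, 0, 0], "translation": [28.7, 19.9, 0.6], "hand": 0.6}, {"turn": [0, 0, 0], "translation": [28.7, 19.9, 0.6], "hand": 0.6}, {"turn": [0, 0, 0], "translation": [28.7, 19.9, 0.6], "hand": 0.6}, {"turn": [0, 0, 0], "translation": [28.7, 19.9, 0.6], "hand": 0.6}, {"turn": [0, 0, 0], "translation": [28.7, 19.9, 0.6], "hand": 0.6}, {"turn": [0, 0, 0], "translation": [28.7, 19.9, 0.6], "hand": 0.6}, {"turn": [0, 0, 0], "translation": [28.7, 19.9, 0.6], "hand": 0.6}, {"turn": [0, 0, 0], "translation": [28.7, 19.9, 0.6], "hand": 0.6}], "grip_force": 60}}

```text
time_s: 15.33
eef_pos: [604.6, 9.5, 167.7]
ee_rot: [-0.001, 0.644, 0.765, -0.0]
force: [0.2, -0.2, -0.7]
grip_width: 0.6
grip_force: 0.0
```

Request:
{"api": "move_arm", "payload": {"moves": [{"turn": [0, 0, 0], "translation": [28.7, 19.9, 0.6], "hand": 0.6}, {"turn": [0, 0, 0], "translation": [28.7, 19.9, 0.6], "hand": 0.6}, {"turn": [0, 0, 0], "translation": [28.7, 19.9, 0.6], "hand": 0.6}, {"turn": [0, 0, 0], "translation": [28.7, 19.9, 0.6], "hand": 0.6}, {"turn": [0, 0, 0], "translation": [28.7, 19.9, 0.6], "hand": 0.6}, {"turn": [0, 0, 0], "translation": [0, 0, 0], "hand": 0.6}, {"turn": [0, 0, 0], "translation": [0, 0, 0], "hand": 0.6}, {"turn": [0, 0, 0], "translation": [0, 0, 0], "hand": 0.6}]}}

```text
time_s: 16.0
eef_pos: [677.5, 165.7, 164.9]
ee_rot: [-0.0, 0.644, 0.765, -0.001]
force: [-0.4, -0.2, -0.2]
grip_width: 0.6
grip_force: 0.0
```

```bash
python3 - <<'E'
from plan import *
from seg import *
plan(677,166.5,26,9.9)
c=snap("wrist","w7"); cv2.imwrite("pics/w7b.png",cv2.resize(c["image"],(800,600)))
for lo in(8,25,36,40):
    S,m=region(c,677,166.5,28,lo,60)
    if len(S)>9: print(lo,cv2.minEnclosingCircle(S[:,:2].astype(np.float32)),S.mean(0),np.percentile(S[:,2],[50,90,99]),len(S))
E
```

```text
t 16.00 pos [677.5 165.7 164.9] psi 9.88 tilt [-0.0014 -0.0002] | before-turn trans [  0.8  -0.2 138.9] len 139, turn z -0.0003, after-turn trans [  0.8  -0.2 138.9] grip 0.6 0.0 F [-0.4 -0.2 -0.2]
8 ((676.9495239257812, 166.47802734375), 16.145814895629883) [675.87263706 172.57595845  32.53422114] [37.01003842 39.06737117 45.21592893] 649
25 ((676.9495239257812, 166.47802734375), 16.145814895629883) [676.22215556 170.87624309  36.72083642] [37.39173173 39.45811883 45.38149855] 513
36 ((676.9495239257812, 166.47802734375), 16.145814895629883) [676.52691381 168.85345196  38.17081455] [37.73930321 39.8745208  45.47792419] 411
40 ((676.1565551757812, 171.17953491210938), 14.899907112121582) [675.95330572 178.3664578   42.63575587] [42.45593483 45.48752332 46.18016371] 41
```

View pics/w7b.png

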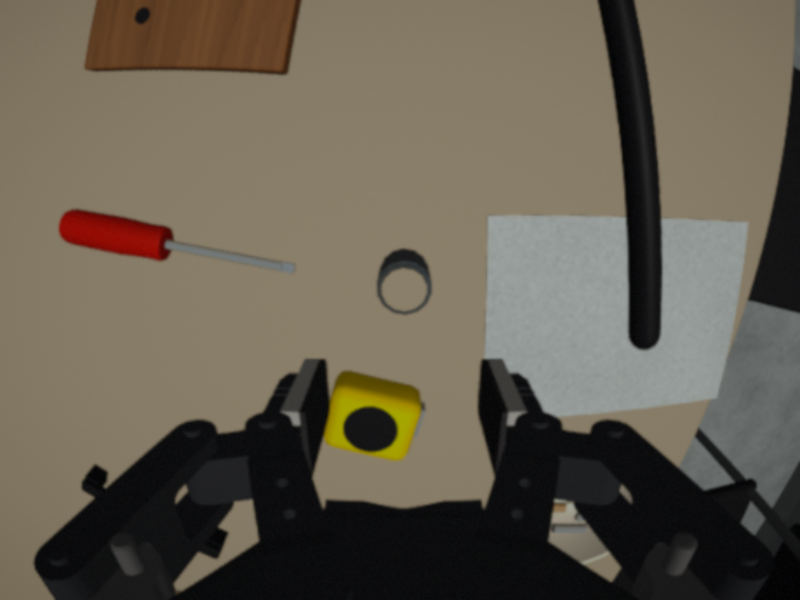

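The weight at (404,285) has its top ring at about 45.5 mm and radius 16.1, centred at (677.0, 166.5). The screwdriver tip at (293,267) and the tape at (375,415) are clear of the fingers.

Request:
{"api": "move_arm", "payload": {"moves": [{"turn": [0, 0, 0], "translation": [0.8, -0.3, 25], "hand": 0.6}, {"turn": [0, 0, 0], "translation": [0, 0, 38], "hand": 0.6}, {"turn": [0, 0, 0], "translation": [0, 0, 38], "hand": 0.6}, {"turn": [0, 0, 0], "translation": [0, 0, 22], "hand": 0.6}, {"turn": [0, 0, 0], "translation": [0, 0, 12], "hand": 0.6}, {"turn": [0, 0, 0], "translation": [0, 0, 5], "hand": 0.6}, {"turn": [0, 0, 0], "translation": [0, 0, 0], "hand": 0.6}, {"turn": [0, 0, 0], "translation": [0, 0, 0], "hand": 0.6}]}}

```text
time_s: 16.72
eef_pos: [678.6, 166.7, 28.2]
ee_rot: [0.001, 0.644, 0.765, 0.001]
force: [0.3, 0.1, 0.2]
grip_width: 0.598
grip_force: 0.0
```

Request:
{"api": "move_arm", "payload": {"moves": [{"turn": [0, 0, 0], "translation": [0, 0, 0], "hand": 0.1}, {"turn": [0, 0, 0], "translation": [0, 0, 0], "hand": 0.1}, {"turn": [0, 0, 0], "translation": [0, 0, 0], "hand": 0.1}, {"turn": [0, 0, 0], "translation": [0, 0, 0], "hand": 0.1}, {"turn": [0, 0, 0], "translation": [0, 0, 0], "hand": 0.1}, {"turn": [0, 0, 0], "translation": [0, 0, 0], "hand": 0.1}]}}

```text
time_s: 17.22
eef_pos: [678.6, 167.0, 28.4]
ee_rot: [0.001, 0.643, 0.765, 0.001]
force: [-0.6, -0.4, 6.1]
grip_width: 0.356
grip_force: 60.1
```

Request:
{"api": "move_arm", "payload": {"moves": [{"turn": [0, 0, 0], "translation": [0, 0, -5], "hand": 0.1}, {"turn": [0, 0, 0], "translation": [0, 0, -20], "hand": 0.1}, {"turn": [0, 0, 0], "translation": [0, 0, -35], "hand": 0.1}, {"turn": [0, 0, 0], "translation": [0, 0, -35], "hand": 0.1}, {"turn": [0, 0, 0], "translation": [0, 0, -25], "hand": 0.1}, {"turn": [0, 0, 0], "translation": [0, 0, -10], "hand": 0.1}, {"turn": [0, 0, 0], "translation": [0, 0, 0], "hand": 0.1}, {"turn": [0, 0, 0], "translation": [0, 0, 0], "hand": 0.1}]}}

```text
time_s: 17.88
eef_pos: [677.0, 166.9, 154.9]
ee_rot: [-0.0, 0.644, 0.765, -0.0]
force: [-1.1, -0.2, -3.7]
grip_width: 0.358
grip_force: 59.7
```

```bash
python3 - <<'E'
from plan import *
a=np.radians(9.83);e=np.array([np.cos(a),np.sin(a)]); n=np.array([-np.sin(a),np.cos(a)])
t=np.array([466,-350.7])-e*1.8+n*42.5; print(t)
plan(*t,110,9.9)
E
```

```text
[ 456.97059549 -309.1312635 ]
t 17.88 pos [677.  166.9 154.9] psi 9.89 tilt [-0.0009  0.0002] | before-turn trans [-431.2 -298.5   45.1] len 526, turn z -0.0001, after-turn trans [-431.2 -298.6   45.1] grip 0.358 59.7 F [-1.1 -0.2 -3.7]
```

Request:
{"api": "move_arm", "payload": {"moves": [{"turn": [0, 0, 0], "translation": [-20, -14, 0], "hand": 0.1}, {"turn": [0, 0, 0], "translation": [-30, -20.8, 2], "hand": 0.1}, {"turn": [0, 0, 0], "translation": [-30, -20.8, 2], "hand": 0.1}, {"turn": [0, 0, 0], "translation": [-30, -20.8, 2], "hand": 0.1}, {"turn": [0, 0, 0], "translation": [-30, -20.8, 2], "hand": 0.1}, {"turn": [0, 0, 0], "translation": [-30, -20.8, 2], "hand": 0.1}, {"turn": [0, 0, 0], "translation": [-30, -20.8, 2], "hand": 0.1}, {"turn": [0, 0, 0], "translation": [-30, -20.8, 2], "hand": 0.1}, {"turn": [0, 0, 0], "translation": [-30, -20.8, 2], "hand": 0.1}, {"turn": [0, 0, 0], "translation": [-30, -20.8, 2], "hand": 0.1}]}}

```text
time_s: 18.72
eef_pos: [527.1, -154.2, 135.7]
ee_rot: [-0.002, 0.644, 0.765, 0.0]
force: [0.5, -0.6, -1.9]
grip_width: 0.36
grip_force: 60.1
```

Request:
{"api": "move_arm", "payload": {"moves": [{"turn": [0, 0, 0], "translation": [-30, -20.8, 2], "hand": 0.1}, {"turn": [0, 0, 0], "translation": [-30, -20.8, 5], "hand": 0.1}, {"turn": [0, 0, 0], "translation": [-30, -20.8, 5], "hand": 0.1}, {"turn": [0, 0, 0], "translation": [-30, -20.8, 5], "hand": 0.1}, {"turn": [0, 0, 0], "translation": [-15, -10, 5], "hand": 0.1}, {"turn": [0, 0, 0], "translation": [-6.2, -4.2, 5], "hand": 0.1}, {"turn": [0, 0, 0], "translation": [0, 0, 0], "hand": 0.1}, {"turn": [0, 0, 0], "translation": [0, 0, 0], "hand": 0.1}, {"turn": [0, 0, 0], "translation": [0, 0, 0], "hand": 0.1}]}}

```text
time_s: 19.47
eef_pos: [457.9, -307.8, 110.5]
ee_rot: [-0.0, 0.643, 0.766, 0.001]
force: [-0.7, 0.6, -2.1]
grip_width: 0.353
grip_force: 60.1
```

```bash
python3 - <<'E'
from plan import *
from seg import *
plan(457,-309.1,75,9.9)
c=snap("wrist","w8"); cv2.imwrite("pics/w8b.png",cv2.resize(c["image"],(800,600)))
P=pts(c).reshape(-1,3); a=np.radians(9.83); L=(P[:,:2]-[466,-350.7])@np.array([[np.cos(a),-np.sin(a)],[np.sin(a),np.cos(a)]])
p=np.array(c["s"]["eef_pos"]); l=(p[:2]-[466,-350.7])@np.array([[np.cos(a),-np.sin(a)],[np.sin(a),np.cos(a)]]); print("tcp local",l)
m=(np.hypot(*(L-l).T)<22)&(P[:,2]>p[2]-26)&(P[:,2]<p[2]+25)&(abs(L[:,0]-l[0])<15.2)
Q=L[m]; print("weight",m.sum(),np.percentile(Q,[1,99],axis=0),np.percentile(P[m,2],[5,50,95]))
E
```

```text
t 19.47 pos [ 457.9 -307.8  110.5] psi 9.96 tilt [0.0003 0.0014] | before-turn trans [-1.2 -1.1 35.5] len 36, turn z 0.0011, after-turn trans [-1.2 -1.1 35.5] grip 0.353 60.1 F [-0.7  0.6 -2.1]
tcp local [-0.67152285 43.68528109]
weight 3598 [[-15.50167154  30.09622079]
 [ 14.36151918  59.66673834]] [ 88.96358916 116.49089377 127.26213792]
```

View pics/w8b.png

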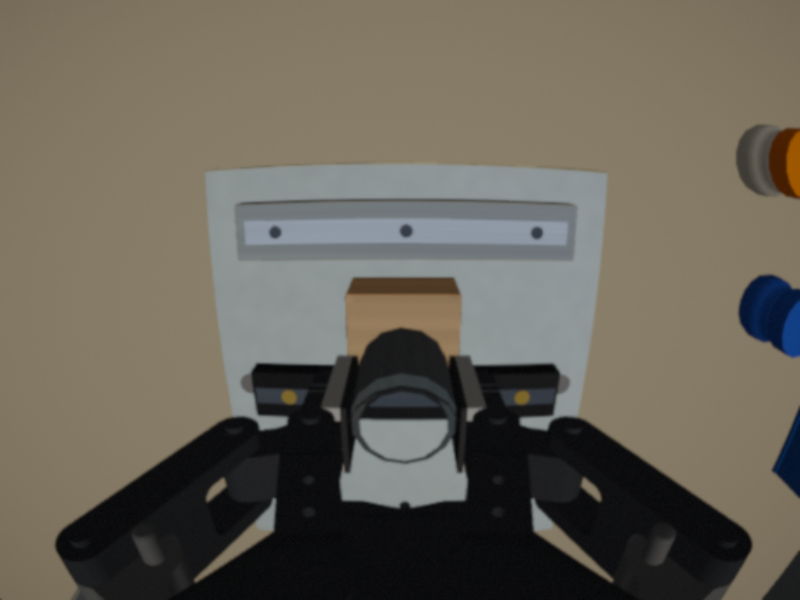

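The weight is held upright, with its ring at (404,425), and is centred on the TCP. I'm correcting by 1 mm and lowering.

Request:
{"api": "move_arm", "payload": {"moves": [{"turn": [0, 0, 0], "translation": [-1.2, -1.1, 10], "hand": 0.1}, {"turn": [0, 0, 0], "translation": [0, 0, 13], "hand": 0.1}, {"turn": [0, 0, 0], "translation": [0, 0, 6], "hand": 0.1}, {"turn": [0, 0, 0], "translation": [0, 0, 3], "hand": 0.1}, {"turn": [0, 0, 0], "translation": [0, 0, 0], "hand": 0.1}, {"turn": [0, 0, 0], "translation": [0, 0, 0], "hand": 0.1}, {"turn": [0, 0, 0], "translation": [0, 0, 0], "hand": 0.1}, {"turn": [0, 0, 0], "translation": [0, 0, 0], "hand": 0.1}]}}

```text
time_s: 20.18
eef_pos: [456.8, -310.7, 79.5]
ee_rot: [0.001, 0.644, 0.765, 0.0]
force: [0.0, -0.0, -2.8]
grip_width: 0.357
grip_force: 60.1
```

```bash
python3 -c "
from plan import *
plan(457,-309.1,74.4,9.9)"
```

```text
t 20.18 pos [ 456.8 -310.7   79.5] psi 9.89 tilt [ 0.0016 -0.0004] | before-turn trans [1.5 0.4 5.1] len 5, turn z -0.0002, after-turn trans [1.5 0.4 5.1] grip 0.357 60.1 F [ 0.  -0.  -2.8]
```

Request:
{"api": "move_arm", "payload": {"moves": [{"turn": [0, 0, 0], "translation": [1.4, 0.3, 2], "hand": 0.1}, {"turn": [0, 0, 0], "translation": [0, 0, 1], "hand": 0.1}, {"turn": [0, 0, 0], "translation": [0, 0, 0], "hand": 0.1}, {"turn": [0, 0, 0], "translation": [0, 0, 0], "hand": 0.1}, {"turn": [0, 0, 0], "translation": [0, 0, 0], "hand": 0.1}]}}

```text
time_s: 20.6
eef_pos: [456.7, -309.1, 76.0]
ee_rot: [0.0, 0.644, 0.765, 0.0]
force: [0.4, 0.1, -2.0]
grip_width: 0.359
grip_force: 60.1
```

```bash
python3 -c "
from plan import *
plan(457,-309.1,74.4,9.9)"
```

```text
t 20.60 pos [ 456.7 -309.1   76. ] psi 9.89 tilt [0.001  0.0003] | before-turn trans [-0.1  0.3  1.6] len 2, turn z -0.0002, after-turn trans [-0.1  0.3  1.6] grip 0.359 60.1 F [ 0.4  0.1 -2. ]
```

Request:
{"api": "move_arm", "payload": {"moves": [{"turn": [0, 0, 0], "translation": [0, 0.3, 0.7], "hand": 0.1}, {"turn": [0, 0, 0], "translation": [0, 0, 0.7], "hand": 0.1}, {"turn": [0, 0, 0], "translation": [0, 0, 0.4], "hand": 0.1}, {"turn": [0, 0, 0], "translation": [0, 0, 0], "hand": 0.1}, {"turn": [0, 0, 0], "translation": [0, 0, 0], "hand": 0.1}]}}

```text
time_s: 21.02
eef_pos: [457.0, -309.0, 74.4]
ee_rot: [0.0, 0.644, 0.765, 0.0]
force: [-1.5, 1.0, 1.6]
grip_width: 0.355
grip_force: 60.7
```

```bash
python3 -c "
from plan import *
plan(457,-309.1,74.4,9.9)"
```

```text
t 21.02 pos [ 457.  -309.    74.4] psi 9.89 tilt [0.0011 0.0001] | before-turn trans [-0.1 -0.1  0. ] len 0, turn z -0.0001, after-turn trans [-0.1 -0.1  0. ] grip 0.355 60.7 F [-1.5  1.   1.6]
```

Request:
{"api": "move_arm", "payload": {"moves": [{"turn": [0, 0, 0], "translation": [0, 0, 0], "hand": 0.45}, {"turn": [0, 0, 0], "translation": [0, 0, 0], "hand": 0.6}, {"turn": [0, 0, 0], "translation": [0, 0, 0], "hand": 0.6}, {"turn": [0, 0, 0], "translation": [0, 0, 0], "hand": 0.6}, {"turn": [0, 0, 0], "translation": [0, 0, -6], "hand": 0.6}, {"turn": [0, 0, 0], "translation": [0, 0, -25], "hand": 0.6}, {"turn": [0, 0, 0], "translation": [0, 0, -40], "hand": 0.6}, {"turn": [0, 0, 0], "translation": [0, 0, -35], "hand": 0.5}, {"turn": [0, 0, 0], "translation": [0, 0, 0], "hand": 0.5}, {"turn": [0, 0, 0], "translation": [0, 0, 0], "hand": 0.5}]}}

```text
time_s: 21.85
eef_pos: [457.4, -309.5, 182.3]
ee_rot: [0.002, 0.643, 0.765, 0.0]
force: [0.3, 0.5, -0.4]
grip_width: 0.503
grip_force: 0.0
```

```bash
python3 - <<'E'
from plan import *
from seg import *
plan(489.7,-88.2,160,74.1)
c=snap("wrist","w9")
P=pts(c).reshape(-1,3); a=np.radians(9.83); L=(P[:,:2]-[466,-350.7])@np.array([[np.cos(a),-np.sin(a)],[np.sin(a),np.cos(a)]])
for nm,m in(("weight",(abs(L[:,0])<40)&(abs(L[:,1]-42)<27)&(P[:,2]>78)&(P[:,2]<98)),("block",(abs(L[:,0])<40)&(abs(L[:,1]-42)<27)&(P[:,2]>41)&(P[:,2]<50))):
    Q=L[m].astype(np.float32); print(nm,m.sum(),cv2.minEnclosingCircle(Q),cv2.minAreaRect(Q),np.percentile(P[m,2],[5,50,95]))
cv2.imwrite("pics/w9b.png",np.hstack([cv2.resize(c["image"],(560,420))[:,130:430],cv2.resize(capture("side")["image"][110:230,330:430],(350,420),interpolation=cv2.INTER_CUBIC)]))
E
```

```text
t 21.85 pos [ 457.4 -309.5  182.3] psi 9.90 tilt [ 0.004  -0.0028] | before-turn trans [212.5  69.8  21.8] len 225, turn z -1.1206, after-turn trans [ 29.7 221.7  21.8] grip 0.503 0.0 F [ 0.3  0.5 -0.4]
weight 556 ((-2.392996072769165, 42.39759826660156), 16.137964248657227) ((-2.4199533462524414, 42.55430603027344), (31.385618209838867, 31.491466522216797), 16.409635543823242) [80.23512021 83.70102458 89.17058178]
block 1761 ((-1.6704349517822266, 42.8487548828125), 29.9563045501709) ((-1.7739429473876953, 42.951168060302734), (49.30485916137695, 35.889041900634766), 0.12834450602531433) [45.23774459 46.65633361 47.81902487]
```

View pics/w9b.png

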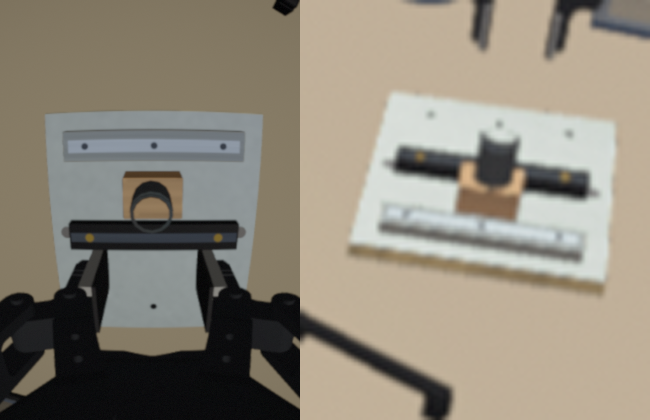

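The weight stands upright on the block, at local (-2.4, 42.5) against the block's (-1.8, 42.7). Next is the handle.

Request:
{"api": "move_arm", "payload": {"moves": [{"turn": [0, 0, 0], "translation": [30.3, 10, 0], "hand": 0.5}, {"turn": [0, 0, 0], "translation": [30.3, 10, 0], "hand": 0.5}, {"turn": [0, 0, 0], "translation": [30.3, 10, 4], "hand": 0.5}, {"turn": [0, 0, 0], "translation": [30.3, 10, 6], "hand": 0.5}, {"turn": [0, 0, 0], "translation": [30.3, 10, 6], "hand": 0.5}, {"turn": [0, 0, 0], "translation": [30.3, 10, 6], "hand": 0.5}, {"turn": [0, 0, 0], "translation": [30.3, 10, 0], "hand": 0.5}, {"turn": [0, 0, -0.112], "translation": [0, 0, 0], "hand": 0.5}, {"turn": [0, 0, -0.112], "translation": [0, 0, 0], "hand": 0.5}, {"turn": [0, 0, -0.112], "translation": [0, 0, 0], "hand": 0.5}], "grip_force": 40}}

```text
time_s: 22.78
eef_pos: [488.9, -87.2, 156.9]
ee_rot: [-0.001, 0.504, 0.864, 0.0]
force: [0.9, 0.0, -0.4]
grip_width: 0.505
grip_force: 0.0
```

Request:
{"api": "move_arm", "payload": {"moves": [{"turn": [0, 0, -0.112], "translation": [0, 0, 0], "hand": 0.5}, {"turn": [0, 0, -0.112], "translation": [0, 0, 0], "hand": 0.5}, {"turn": [0, 0, -0.112], "translation": [0, 0, 0], "hand": 0.5}, {"turn": [0, 0, -0.112], "translation": [0, 0, 0], "hand": 0.5}, {"turn": [0, 0, -0.112], "translation": [0, 0, 0], "hand": 0.5}, {"turn": [0, 0, -0.112], "translation": [0, 0, 0], "hand": 0.5}, {"turn": [0, 0, -0.112], "translation": [0, 0, 0], "hand": 0.5}, {"turn": [0, 0, 0], "translation": [0, 0, 0], "hand": 0.5}, {"turn": [0, 0, 0], "translation": [0, 0, 0], "hand": 0.5}]}}

```text
time_s: 23.53
eef_pos: [489.0, -87.9, 157.3]
ee_rot: [-0.001, 0.14, 0.99, 0.001]
force: [0.8, 0.4, 0.8]
grip_width: 0.502
grip_force: 0.0
```

```bash
python3 - <<'E'
from plan import *
from seg import *
c=snap("wrist","w10")
S,m=region(c,489.5,-88,85,20,40); r=cv2.minAreaRect(S[:,:2].astype(np.float32)); print(r,np.percentile(S[:,2],[50,95]),len(S))
plan(r[0][0],r[0][1],22.5,74.2)
E
```

```text
((488.00408935546875, -88.7474594116211), (15.186026573181152, 143.46630859375), 74.31548309326172) [28.21001591 29.45874428] 2862
t 23.58 pos [489.1 -87.9 157.5] psi 73.86 tilt [-0.0005  0.0009] | before-turn trans [  0.7  -1.2 135. ] len 135, turn z -0.0059, after-turn trans [  0.8  -1.2 135. ] grip 0.5 0.0 F [ 0.5 -0.8 -0.2]
```

Request:
{"api": "move_arm", "payload": {"moves": [{"turn": [0, 0, -0.006], "translation": [0.5, -1.0, 20], "hand": 0.5}, {"turn": [0, 0, 0], "translation": [0, 0, 38], "hand": 0.5}, {"turn": [0, 0, 0], "translation": [0, 0, 35], "hand": 0.5}, {"turn": [0, 0, 0], "translation": [0, 0, 25], "hand": 0.5}, {"turn": [0, 0, 0], "translation": [0, 0, 12], "hand": 0.5}, {"turn": [0, 0, 0], "translation": [0, 0, 4], "hand": 0.5}, {"turn": [0, 0, 0], "translation": [0, 0, 0], "hand": 0.5}, {"turn": [0, 0, 0], "translation": [0, 0, 0], "hand": 0.5}]}}

```text
time_s: 24.25
eef_pos: [489.2, -89.0, 24.9]
ee_rot: [0.001, 0.136, 0.991, 0.0]
force: [0.7, -0.1, 0.3]
grip_width: 0.501
grip_force: 0.0
```

Request:
{"api": "move_arm", "payload": {"moves": [{"turn": [0, 0, 0], "translation": [0, 0, 0], "hand": 0.02}, {"turn": [0, 0, 0], "translation": [0, 0, 0], "hand": 0.02}, {"turn": [0, 0, 0], "translation": [0, 0, 0], "hand": 0.02}, {"turn": [0, 0, 0], "translation": [0, 0, 0], "hand": 0.02}, {"turn": [0, 0, 0], "translation": [0, 0, 0], "hand": 0.02}, {"turn": [0, 0, 0], "translation": [0, 0, 0], "hand": 0.02}]}}

```text
time_s: 24.75
eef_pos: [489.3, -89.1, 25.2]
ee_rot: [0.001, 0.136, 0.991, -0.0]
force: [-1.3, -0.1, 7.0]
grip_width: 0.152
grip_force: 40.6
```

Request:
{"api": "move_arm", "payload": {"moves": [{"turn": [0, 0, 0], "translation": [0, 0, -5], "hand": 0.02}, {"turn": [0, 0, 0], "translation": [0, 0, -15], "hand": 0.02}, {"turn": [0, 0, 0], "translation": [0, 0, -30], "hand": 0.02}, {"turn": [0, 0, 0], "translation": [0, 0, -35], "hand": 0.02}, {"turn": [0, 0, 0], "translation": [0, 0, -15], "hand": 0.02}, {"turn": [0, 0, 0], "translation": [0, 0, 0], "hand": 0.02}, {"turn": [0, 0, 0], "translation": [0, 0, 0], "hand": 0.02}]}}

```text
time_s: 25.33
eef_pos: [488.7, -88.8, 124.6]
ee_rot: [0.001, 0.136, 0.991, 0.0]
force: [-0.8, 0.4, -1.9]
grip_width: 0.151
grip_force: 39.6
```

```bash
python3 -c "
from plan import *
plan(480,379,110,1.0)"
```

```text
t 25.33 pos [488.7 -88.8 124.6] psi 74.40 tilt [ 0.0019 -0.0001] | before-turn trans [134.3 448.3  14.5] len 468, turn z 1.2810, after-turn trans [467.9  -0.6  14.5] grip 0.151 39.6 F [-0.8  0.4 -1.9]
```

Request:
{"api": "move_arm", "payload": {"moves": [{"turn": [0, 0, 0.1165], "translation": [0, 0, 0], "hand": 0.02}, {"turn": [0, 0, 0.1165], "translation": [0, 0, 0], "hand": 0.02}, {"turn": [0, 0, 0.1165], "translation": [0, 0, 0], "hand": 0.02}, {"turn": [0, 0, 0.1165], "translation": [0, 0, 0], "hand": 0.02}, {"turn": [0, 0, 0.1165], "translation": [0, 0, 0], "hand": 0.02}, {"turn": [0, 0, 0.1165], "translation": [0, 0, 0], "hand": 0.02}, {"turn": [0, 0, 0.1165], "translation": [0, 0, 0], "hand": 0.02}, {"turn": [0, 0, 0.1165], "translation": [0, 0, 0], "hand": 0.02}, {"turn": [0, 0, 0.1165], "translation": [0, 0, 0], "hand": 0.02}, {"turn": [0, 0, 0.1165], "translation": [0, 0, 0], "hand": 0.02}]}}

```text
time_s: 26.17
eef_pos: [487.9, -88.5, 122.5]
ee_rot: [-0.001, 0.661, 0.751, -0.0]
force: [-0.1, 0.2, -1.5]
grip_width: 0.153
grip_force: 39.6
```

Request:
{"api": "move_arm", "payload": {"moves": [{"turn": [0, 0, 0.1165], "translation": [0, 0, 0], "hand": 0.02}, {"turn": [0, 0, 0], "translation": [15, 0, 0], "hand": 0.02}, {"turn": [0, 0, 0], "translation": [36, 0, 0], "hand": 0.02}, {"turn": [0, 0, 0], "translation": [36, 0, 0], "hand": 0.02}, {"turn": [0, 0, 0], "translation": [36, 0, 0], "hand": 0.02}, {"turn": [0, 0, 0], "translation": [36, 0, 0], "hand": 0.02}, {"turn": [0, 0, 0], "translation": [36, 0, 0], "hand": 0.02}, {"turn": [0, 0, 0], "translation": [36, 0, 0], "hand": 0.02}, {"turn": [0, 0, 0], "translation": [36, 0, 0], "hand": 0.02}, {"turn": [0, 0, 0], "translation": [36, 0, 0], "hand": 0.02}]}}

```text
time_s: 27.0
eef_pos: [482.4, 215.7, 122.6]
ee_rot: [-0.001, 0.701, 0.713, -0.001]
force: [0.7, -0.1, -0.3]
grip_width: 0.154
grip_force: 39.6
```

Request:
{"api": "move_arm", "payload": {"moves": [{"turn": [0, 0, 0], "translation": [36, 0, 0], "hand": 0.02}, {"turn": [0, 0, 0], "translation": [36, 0, 0], "hand": 0.02}, {"turn": [0, 0, 0], "translation": [36, 0, 0], "hand": 0.02}, {"turn": [0, 0, 0], "translation": [35, -0.6, 4], "hand": 0.02}, {"turn": [0, 0, 0], "translation": [22, 0, 10], "hand": 0.02}, {"turn": [0, 0, 0], "translation": [0, 0, 0], "hand": 0.02}, {"turn": [0, 0, 0], "translation": [0, 0, 0], "hand": 0.02}, {"turn": [0, 0, 0], "translation": [0, 0, 0], "hand": 0.02}]}}

```text
time_s: 27.67
eef_pos: [479.8, 378.3, 109.2]
ee_rot: [-0.0, 0.701, 0.713, -0.001]
force: [0.8, -0.3, -1.0]
grip_width: 0.153
grip_force: 39.5
```

```bash
python3 - <<'E'
from plan import *
from seg import *
c=snap("wrist","w11"); cv2.imwrite("pics/w11b.png",cv2.resize(c["image"],(800,600)))
S,m=region(c,509,378,130,11,21); print("front",cv2.minAreaRect(S[:,:2].astype(np.float32)),np.median(S[:,2]),len(S))
plan(480,379,41,1.0)
E
```

```text
front ((507.7261962890625, 379.148193359375), (150.804443359375, 198.45770263671875), 0.9607006907463074) 16.54178218003409 36047
t 27.72 pos [480.1 378.1 109.8] psi 0.92 tilt [-0.0002 -0.0005] | before-turn trans [ 1.  -0.1 68.8] len 69, turn z -0.0013, after-turn trans [ 1.  -0.1 68.8] grip 0.153 39.5 F [-0.1 -0.1 -1.5]
```

View pics/w11b.png

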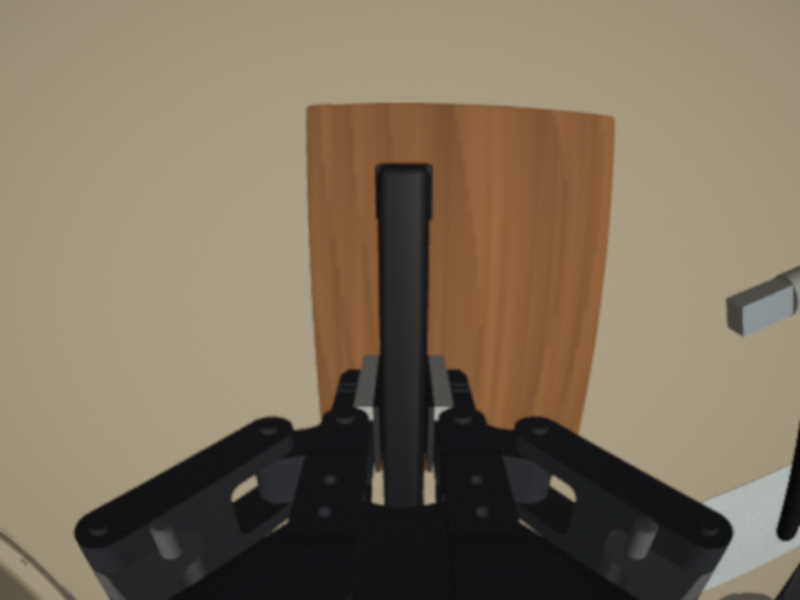

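The bar's end at (404,165) hides the holes, so I'll use the board's edges in this same view as the reference.

```bash
python3 - <<'E'
from seg import *
c=load("w11"); P=pts(c).reshape(-1,3); a=np.radians(0.96)
A=np.array([[np.cos(a),-np.sin(a)],[np.sin(a),np.cos(a)]]); o=np.array([507.7,378.4]); L=(P[:,:2]-o)@A
p=np.array(c["s"]["eef_pos"]); print("tcp local",(p[:2]-o)@A)
m=(P[:,2]>105)&(P[:,2]<122)&(abs(L[:,0]+28)<20)&(L[:,1]>20)
Q=L[m]; print(m.sum(),"bar y end",np.percentile(Q[:,1],[99,99.8]),"z",np.percentile(P[m,2],[5,50,95]))
for lo in(25,40,50,60): 
    k=(Q[:,1]>lo)&(Q[:,1]<lo+8); print(lo,np.percentile(Q[k,0],[1,50,99]).round(1),np.median(P[m,2][k]).round(1))
m=(P[:,2]>11)&(P[:,2]<21)&(abs(L[:,0])<90)&(abs(L[:,1])<115); Q=L[m]
for lo in(50,75): k=(Q[:,1]>lo)&(Q[:,1]<lo+20); print("board x",np.percentile(Q[k,0],[0.3,99.7]))
k=abs(Q[:,0]-20)<30; print("board y end",np.percentile(Q[k,1],[99,99.9]))
# hole seen in w7/w1
E
```

```text
tcp local [-27.92911787   0.34670693]
4676 bar y end [71.89207681 72.26576889] z [110.46329293 112.40787647 113.53510913]
25 [-35.1 -28.3 -21.8] 112.5
40 [-35.4 -28.3 -21.7] 112.5
50 [-35.2 -28.7 -22.2] 112.4
60 [-35.5 -28.7 -21.9] 112.4
board x [-74.09424641  74.23152361]
board x [-73.81693292  74.12279428]
board y end [98.29463928 99.76522991]
```

Request:
{"api": "move_arm", "payload": {"moves": [{"turn": [0, 0, 0], "translation": [0, -1.1, 15], "hand": 0.02}, {"turn": [0, 0, 0], "translation": [0, 0, 25], "hand": 0.02}, {"turn": [0, 0, 0], "translation": [0, 0, 14], "hand": 0.02}, {"turn": [0, 0, 0], "translation": [0, 0, 7], "hand": 0.02}, {"turn": [0, 0, 0], "translation": [0, 0, 3], "hand": 0.02}, {"turn": [0, 0, 0], "translation": [0, 0, 0], "hand": 0.02}, {"turn": [0, 0, 0], "translation": [0, 0, 0], "hand": 0.02}, {"turn": [0, 0, 0], "translation": [0, 0, 0], "hand": 0.02}]}}

```text
time_s: 28.38
eef_pos: [479.7, 379.2, 47.5]
ee_rot: [0.001, 0.701, 0.713, 0.001]
force: [-0.0, 0.5, -1.5]
grip_width: 0.151
grip_force: 39.6
```

```bash
python3 - <<'E'
from plan import *
plan(479,378.1,41.3,1.0)
from seg import *
c=load("w11"); w=load("w1"); print(at_z(w,704*.7,312*.7,16)); print(at_z(load("w7"),142*.7,15*.7,16))
E
```

```text
t 28.38 pos [479.7 379.2  47.5] psi 0.97 tilt [0.0026 0.0011] | before-turn trans [-1.1 -0.7  6.2] len 6, turn z -0.0005, after-turn trans [-1.1 -0.7  6.2] grip 0.151 39.6 F [-0.   0.5 -1.5]
[478.44659854 314.73753208  16.        ]
[477.90530355 313.69675137  16.        ]
```

Request:
{"api": "move_arm", "payload": {"moves": [{"turn": [0, 0, 0], "translation": [-0.8, -1.2, 3], "hand": 0.02}, {"turn": [0, 0, 0], "translation": [0, 0, 1], "hand": 0.02}, {"turn": [0, 0, 0], "translation": [0, 0, 0], "hand": 0.02}, {"turn": [0, 0, 0], "translation": [0, 0, 0], "hand": 0.02}, {"turn": [0, 0, 0], "translation": [0, 0, 0], "hand": 0.02}]}}

```text
time_s: 28.8
eef_pos: [477.9, 378.3, 42.5]
ee_rot: [0.0, 0.701, 0.713, 0.001]
force: [-0.1, -1.1, -0.8]
grip_width: 0.153
grip_force: 39.6
```

```bash
python3 -c "
from plan import *
plan(478.5,378.3,41.3,1.0)"
```

```text
t 28.80 pos [477.9 378.3  42.5] psi 0.98 tilt [0.0011 0.0004] | before-turn trans [0.  0.6 1.2] len 1, turn z -0.0003, after-turn trans [0.  0.6 1.2] grip 0.153 39.6 F [-0.1 -1.1 -0.8]
```

Request:
{"api": "move_arm", "payload": {"moves": [{"turn": [0, 0, 0], "translation": [0, 0.5, 0.7], "hand": 0.02}, {"turn": [0, 0, 0], "translation": [0, 0, 0.6], "hand": 0.02}, {"turn": [0, 0, 0], "translation": [0, 0, 0.5], "hand": 0.02}, {"turn": [0, 0, 0], "translation": [0, 0, 0], "hand": 0.02}, {"turn": [0, 0, 0], "translation": [0, 0, 0], "hand": 0.02}]}}

```text
time_s: 29.22
eef_pos: [478.6, 378.4, 41.2]
ee_rot: [0.0, 0.701, 0.713, 0.001]
force: [-2.2, -0.8, 5.4]
grip_width: 0.155
grip_force: 40.4
```

```bash
python3 -c "
from plan import *
plan(478.5,378.3,41.3,1.0)"
```

```text
t 29.22 pos [478.6 378.4  41.2] psi 0.98 tilt [0.0016 0.0006] | before-turn trans [-0.  -0.1 -0.1] len 0, turn z -0.0003, after-turn trans [-0.  -0.1 -0.1] grip 0.155 40.4 F [-2.2 -0.8  5.4]
```

Contact, so I release, rise, and check the handle against the board.

Request:
{"api": "move_arm", "payload": {"moves": [{"turn": [0, 0, 0], "translation": [0, 0, 0], "hand": 0.25}, {"turn": [0, 0, 0], "translation": [0, 0, 0], "hand": 0.4}, {"turn": [0, 0, 0], "translation": [0, 0, 0], "hand": 0.4}, {"turn": [0, 0, 0], "translation": [0, 0, 0], "hand": 0.4}, {"turn": [0, 0, 0], "translation": [0, 0, -8], "hand": 0.4}, {"turn": [0, 0, 0], "translation": [0, 0, -30], "hand": 0.4}, {"turn": [0, 0, 0], "translation": [0, 0, -40], "hand": 0.5}, {"turn": [0, 0, 0], "translation": [0, 0, -40], "hand": 0.7}, {"turn": [0, 0, 0], "translation": [0, 0, 0], "hand": 0.7}, {"turn": [0, 0, 0], "translation": [0, 0, 0], "hand": 0.7}]}}

```text
time_s: 30.05
eef_pos: [479.1, 378.7, 161.5]
ee_rot: [0.001, 0.701, 0.713, 0.003]
force: [0.0, 0.8, -0.7]
grip_width: 0.699
grip_force: 0.0
```

```bash
python3 - <<'E'
from plan import *
from seg import *
c=snap("wrist","w12"); plan(657,-181.5,160,0)
a=np.radians(0.96); A=np.array([[np.cos(a),-np.sin(a)],[np.sin(a),np.cos(a)]])
for nm,cc in(("w",c),("side",snap("side","s12"))):
    P=pts(cc).reshape(-1,3); m=(P[:,2]>11)&(P[:,2]<21)&(np.hypot(P[:,0]-509,P[:,1]-378)<130); r=cv2.minAreaRect(P[m,:2].astype(np.float32)); print(nm,"board",r)
    L=(P[:,:2]-r[0])@A; m=(P[:,2]>36)&(P[:,2]<52)&(abs(L[:,0]+30)<20)&(abs(L[:,1])<85); print("handle local",cv2.minAreaRect(L[m].astype(np.float32)),m.sum(),np.median(P[m,2]))
E
```

```text
t 30.10 pos [478.3 378.2 159.2] psi 0.98 tilt [0.002  0.0008] | before-turn trans [-562.7  169.1   -0.9] len 588, turn z 0.0171, after-turn trans [-559.7  178.7   -0.9] grip 0.698 0.0 F [-0.6 -0.1 -1. ]
w board ((507.7055969238281, 378.1483459472656), (150.79246520996094, 200.26927185058594), 0.9246602058410645)
handle local ((-29.646108627319336, 1.2256927490234375), (15.229557991027832, 142.82098388671875), 0.10436020791530609) 3057 44.39622909320691
side board ((509.63812255859375, 379.89794921875), (150.90126037597656, 201.86839294433594), 0.6361120939254761)
handle local ((-29.631698608398438, 4.413330078125), (15.055865287780762, 137.3813018798828), 0.21897786855697632) 584 42.998696026689686
```

The handle stands at board-local (-29.6, +1.2), height 28 above the board, aligned within 0.2°. Last is the orange-capped tub.

Request:
{"api": "move_arm", "payload": {"moves": [{"turn": [0, 0, 0], "translation": [-35.2, 10.6, 0], "hand": 0.8}, {"turn": [0, 0, 0], "translation": [-35.2, 10.6, 0], "hand": 0.8}, {"turn": [0, 0, 0], "translation": [-35.2, 10.6, 0], "hand": 0.8}, {"turn": [0, 0, 0], "translation": [-35.2, 10.6, 0], "hand": 0.8}, {"turn": [0, 0, 0], "translation": [-35.2, 10.6, 0], "hand": 0.8}, {"turn": [0, 0, 0], "translation": [-35.2, 10.6, 0], "hand": 0.8}, {"turn": [0, 0, 0], "translation": [-35.2, 10.6, 0], "hand": 0.8}, {"turn": [0, 0, 0], "translation": [-35.2, 10.6, 0], "hand": 0.8}, {"turn": [0, 0, 0], "translation": [-35.2, 10.6, 0], "hand": 0.8}, {"turn": [0, 0, 0], "translation": [-35.2, 10.6, 0], "hand": 0.8}], "grip_force": 30}}

```text
time_s: 30.98
eef_pos: [589.9, 26.3, 157.1]
ee_rot: [-0.001, 0.701, 0.713, -0.0]
force: [0.0, 1.0, -0.9]
grip_width: 0.797
grip_force: 0.0
```

Request:
{"api": "move_arm", "payload": {"moves": [{"turn": [0, 0, 0], "translation": [-35.2, 10.6, 0], "hand": 0.8}, {"turn": [0, 0, 0], "translation": [-35.2, 10.6, 0], "hand": 0.8}, {"turn": [0, 0, 0], "translation": [-35.2, 10.6, 0], "hand": 0.8}, {"turn": [0, 0, 0], "translation": [-35.2, 10.6, 0], "hand": 0.8}, {"turn": [0, 0, 0], "translation": [-35.2, 10.6, 0], "hand": 0.8}, {"turn": [0, 0, 0], "translation": [-35.2, 10.6, 0], "hand": 0.8}, {"turn": [0, 0, 0], "translation": [0, 0, 0], "hand": 0.8}, {"turn": [0, 0, 0], "translation": [0, 0, 0], "hand": 0.8}, {"turn": [0, 0, 0], "translation": [0, 0, 0], "hand": 0.8}]}}

```text
time_s: 31.73
eef_pos: [657.0, -181.3, 157.2]
ee_rot: [-0.001, 0.701, 0.713, 0.0]
force: [-1.1, -0.5, -0.1]
grip_width: 0.802
grip_force: 0.0
```

```bash
python3 - <<'E'
from plan import *
from seg import *
c=snap("wrist","w13"); cv2.imwrite("pics/w13b.png",cv2.resize(c["image"],(800,600)))
P=pts(c); g=c["image"].astype(float)
for lo,hi in((40,60),(6,60)):
    S,m=region(c,657,-181.5,32,lo,hi); print(cv2.minEnclosingCircle(S[:,:2].astype(np.float32)),np.median(S[:,2]),len(S))
print("blue/other near:")
for n,m in(("blue",(g[...,0]>g[...,2]*1.8)&(P[...,2]>15)&(P[...,2]<60)&(np.hypot(P[...,0]-657,P[...,1]+181)<130)),):
    Q=P[m][:,:2]; print(Q.min(0),Q.max(0), np.hypot(*(Q-[657,-181.5]).T).min())
plan(657,-181.5,26,0)
E
```

```text
((656.5971069335938, -181.74977111816406), 20.07481575012207) 46.66914976205322 2080
((656.627685546875, -180.2774658203125), 21.388734817504883) 46.44430647820922 2614
blue/other near:
[ 670.40987693 -289.07474217] [ 784.57582418 -106.80158244] 73.14684222908883
t 31.78 pos [ 657.1 -180.8  157.7] psi 1.04 tilt [-0.0008  0.0014] | before-turn trans [-9.000e-01 -1.000e-01  1.317e+02] len 132, turn z 0.0181, after-turn trans [ -0.9  -0.  131.7] grip 0.805 0.0 F [-0.2 -0.7  1. ]
```

View pics/w13b.png

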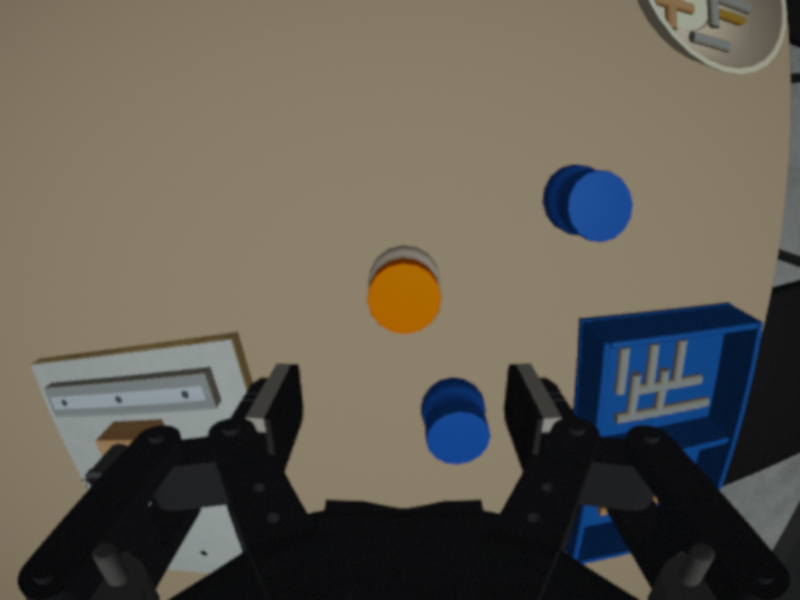

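The orange-capped tub at (404,297) is centred. The blue tubs at (455,420) and (588,203) are more than 70 mm away, so I'm descending.

Request:
{"api": "move_arm", "payload": {"moves": [{"turn": [0, 0, 0], "translation": [-0.8, -0.3, 20], "hand": 0.8}, {"turn": [0, 0, 0], "translation": [0, 0, 36], "hand": 0.8}, {"turn": [0, 0, 0], "translation": [0, 0, 36], "hand": 0.8}, {"turn": [0, 0, 0], "translation": [0, 0, 22], "hand": 0.8}, {"turn": [0, 0, 0], "translation": [0, 0, 12], "hand": 0.8}, {"turn": [0, 0, 0], "translation": [0, 0, 6], "hand": 0.8}, {"turn": [0, 0, 0], "translation": [0, 0, 0], "hand": 0.8}, {"turn": [0, 0, 0], "translation": [0, 0, 0], "hand": 0.8}]}}

```text
time_s: 32.45
eef_pos: [658.1, -182.7, 28.2]
ee_rot: [0.001, 0.701, 0.713, 0.001]
force: [-0.4, 0.1, -0.5]
grip_width: 0.8
grip_force: 0.0
```

Request:
{"api": "move_arm", "payload": {"moves": [{"turn": [0, 0, 0], "translation": [0, 0, 0], "hand": 0.3}, {"turn": [0, 0, 0], "translation": [0, 0, 0], "hand": 0.3}, {"turn": [0, 0, 0], "translation": [0, 0, 0], "hand": 0.3}, {"turn": [0, 0, 0], "translation": [0, 0, 0], "hand": 0.3}, {"turn": [0, 0, 0], "translation": [0, 0, 0], "hand": 0.3}, {"turn": [0, 0, 0], "translation": [0, 0, 0], "hand": 0.3}]}}

```text
time_s: 32.95
eef_pos: [657.9, -183.0, 28.5]
ee_rot: [0.001, 0.701, 0.713, 0.001]
force: [-2.0, 1.1, 6.2]
grip_width: 0.488
grip_force: 29.8
```

Request:
{"api": "move_arm", "payload": {"moves": [{"turn": [0, 0, 0], "translation": [0, 0, -5], "hand": 0.3}, {"turn": [0, 0, 0], "translation": [0, 0, -20], "hand": 0.3}, {"turn": [0, 0, 0], "translation": [0, 0, -35], "hand": 0.3}, {"turn": [0, 0, 0], "translation": [0, 0, -35], "hand": 0.3}, {"turn": [0, 0, 0], "translation": [0, 0, -25], "hand": 0.3}, {"turn": [0, 0, 0], "translation": [0, 0, -5], "hand": 0.3}, {"turn": [0, 0, 0], "translation": [0, 0, 0], "hand": 0.3}, {"turn": [0, 0, 0], "translation": [0, 0, 0], "hand": 0.3}]}}

```text
time_s: 33.62
eef_pos: [656.8, -182.6, 150.6]
ee_rot: [-0.001, 0.701, 0.713, 0.0]
force: [-0.3, 0.6, -1.2]
grip_width: 0.486
grip_force: 30.8
```

```bash
python3 -c "
from plan import *
plan(534,379,120,91)"
```

```text
t 33.62 pos [ 656.8 -182.6  150.6] psi 0.98 tilt [-0.0005  0.001 ] | before-turn trans [ 563.6 -113.2   31.2] len 576, turn z 1.5704, after-turn trans [-112.9 -563.6   31.2] grip 0.486 30.8 F [-0.3  0.6 -1.2]
```

Request:
{"api": "move_arm", "payload": {"moves": [{"turn": [0, 0, -0.1122], "translation": [0, 0, 0], "hand": 0.3}, {"turn": [0, 0, -0.1122], "translation": [0, 0, 0], "hand": 0.3}, {"turn": [0, 0, -0.1122], "translation": [0, 0, 0], "hand": 0.3}, {"turn": [0, 0, -0.1122], "translation": [0, 0, 0], "hand": 0.3}, {"turn": [0, 0, -0.1122], "translation": [0, 0, 0], "hand": 0.3}, {"turn": [0, 0, -0.1122], "translation": [0, 0, 0], "hand": 0.3}, {"turn": [0, 0, -0.1122], "translation": [0, 0, 0], "hand": 0.3}, {"turn": [0, 0, -0.1122], "translation": [0, 0, 0], "hand": 0.3}, {"turn": [0, 0, -0.1122], "translation": [0, 0, 0], "hand": 0.3}, {"turn": [0, 0, -0.1122], "translation": [0, 0, 0], "hand": 0.3}]}}

```text
time_s: 34.45
eef_pos: [656.5, -182.5, 149.1]
ee_rot: [-0.001, 0.212, 0.977, 0.001]
force: [0.5, -0.4, -0.6]
grip_width: 0.487
grip_force: 30.8
```

Request:
{"api": "move_arm", "payload": {"moves": [{"turn": [0, 0, -0.1122], "translation": [0, 0, 0], "hand": 0.3}, {"turn": [0, 0, -0.1122], "translation": [0, 0, 0], "hand": 0.3}, {"turn": [0, 0, -0.1122], "translation": [0, 0, 0], "hand": 0.3}, {"turn": [0, 0, -0.1122], "translation": [0, 0, 0], "hand": 0.3}, {"turn": [0, 0, 0], "translation": [4, 20, 0], "hand": 0.3}, {"turn": [0, 0, 0], "translation": [7, 35, 0], "hand": 0.3}, {"turn": [0, 0, 0], "translation": [7, 35, 0], "hand": 0.3}, {"turn": [0, 0, 0], "translation": [7, 35, 0], "hand": 0.3}, {"turn": [0, 0, 0], "translation": [7, 35, 0], "hand": 0.3}, {"turn": [0, 0, 0], "translation": [7, 35, 0], "hand": 0.3}]}}

```text
time_s: 35.28
eef_pos: [613.4, 13.2, 149.5]
ee_rot: [-0.001, -0.008, 1.0, 0.0]
force: [0.4, 0.3, -1.0]
grip_width: 0.49
grip_force: 30.8
```

Request:
{"api": "move_arm", "payload": {"moves": [{"turn": [0, 0, 0], "translation": [7, 35, 0], "hand": 0.3}, {"turn": [0, 0, 0], "translation": [7, 35, 0], "hand": 0.3}, {"turn": [0, 0, 0], "translation": [7, 35, 0], "hand": 0.3}, {"turn": [0, 0, 0], "translation": [7, 35, 0], "hand": 0.3}, {"turn": [0, 0, 0], "translation": [7, 35, 0], "hand": 0.3}, {"turn": [0, 0, 0], "translation": [7, 35, 0], "hand": 0.3}, {"turn": [0, 0, 0], "translation": [7, 35, 0], "hand": 0.3}, {"turn": [0, 0, 0], "translation": [7, 35, 0], "hand": 0.3}, {"turn": [0, 0, 0], "translation": [7, 35, 0], "hand": 0.3}, {"turn": [0, 0, 0], "translation": [7, 35, 0], "hand": 0.3}]}}

```text
time_s: 36.12
eef_pos: [537.5, 361.6, 149.5]
ee_rot: [-0.001, -0.009, 1.0, -0.001]
force: [0.2, 0.5, -0.6]
grip_width: 0.487
grip_force: 30.8
```

Request:
{"api": "move_arm", "payload": {"moves": [{"turn": [0, 0, 0], "translation": [4, 19, 5], "hand": 0.3}, {"turn": [0, 0, 0], "translation": [0, 0, 15], "hand": 0.3}, {"turn": [0, 0, 0], "translation": [0, 0, 20], "hand": 0.3}, {"turn": [0, 0, 0], "translation": [0, 0, 0], "hand": 0.3}, {"turn": [0, 0, 0], "translation": [0, 0, 0], "hand": 0.3}, {"turn": [0, 0, 0], "translation": [0, 0, 0], "hand": 0.3}]}}

```text
time_s: 36.62
eef_pos: [534.8, 379.0, 111.8]
ee_rot: [0.0, -0.008, 1.0, 0.0]
force: [0.2, 0.3, -1.1]
grip_width: 0.489
grip_force: 30.9
```

```bash
python3 - <<'E'
from plan import *
from seg import *
plan(534,379,46,91)
c=snap("wrist","w14")
a=np.radians(0.96); A=np.array([[np.cos(a),-np.sin(a)],[np.sin(a),np.cos(a)]]); o=np.array([507.8,378.3])
P=pts(c).reshape(-1,3); L=(P[:,:2]-o)@A; p=np.array(c["s"]["eef_pos"]); print("tcp local",(p[:2]-o)@A)
m=(P[:,2]>36)&(P[:,2]<52)&(abs(L[:,0]+30)<16)&(abs(L[:,1])<90); print("handle",cv2.minAreaRect(L[m].astype(np.float32)),m.sum())
m=(P[:,2]>11)&(P[:,2]<21)&(abs(L[:,0])<95)&(abs(L[:,1])<115); print("board",cv2.minAreaRect(L[m].astype(np.float32)))
g=c["image"].reshape(-1,3).astype(float); m=(g[:,2]>g[:,0]*3)&(g[:,2]>120)&(P[:,2]>p[2]+5); print("cap",cv2.minEnclosingCircle(L[m].astype(np.float32)),m.sum(),np.median(P[m,2]))
cv2.imwrite("pics/w14b.png",cv2.resize(c["image"],(640,480)))
E
```

```text
t 36.62 pos [534.8 379.  111.8] psi 90.95 tilt [0.0007 0.0002] | before-turn trans [ 0.9  0.1 65.8] len 66, turn z -0.0008, after-turn trans [ 0.9  0.1 65.8] grip 0.489 30.9 F [ 0.2  0.3 -1.1]
tcp local [27.04690724  0.19832625]
handle ((-30.025352478027344, 0.6012191772460938), (15.41015338897705, 143.57928466796875), 0.07015910744667053) 5471
board ((-0.32581329345703125, -0.06334686279296875), (200.22940063476562, 150.00059509277344), 89.83911895751953)
cap ((-1.3731575012207031, 0.6589600443840027), 46.199546813964844) 6456 129.68357552638318
```

View pics/w14b.png

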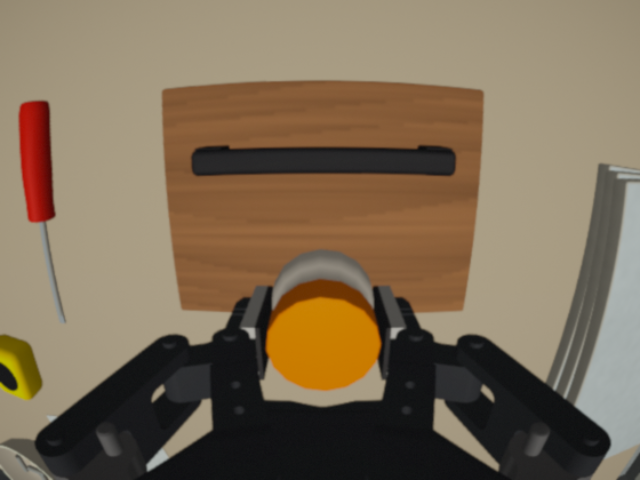

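The handle's feet bar is at (324,160) and the tub cap at (324,335), opposite its middle. I'm lowering.

Request:
{"api": "move_arm", "payload": {"moves": [{"turn": [0, 0, 0], "translation": [0, 0.2, 15], "hand": 0.3}, {"turn": [0, 0, 0], "translation": [0, 0, 25], "hand": 0.3}, {"turn": [0, 0, 0], "translation": [0, 0, 13], "hand": 0.3}, {"turn": [0, 0, 0], "translation": [0, 0, 6], "hand": 0.3}, {"turn": [0, 0, 0], "translation": [0, 0, 3], "hand": 0.3}, {"turn": [0, 0, 0], "translation": [0, 0, 0], "hand": 0.3}, {"turn": [0, 0, 0], "translation": [0, 0, 0], "hand": 0.3}, {"turn": [0, 0, 0], "translation": [0, 0, 0], "hand": 0.3}]}}

```text
time_s: 37.33
eef_pos: [535.2, 379.7, 50.9]
ee_rot: [0.001, -0.009, 1.0, 0.001]
force: [-0.1, -0.2, -1.1]
grip_width: 0.485
grip_force: 30.9
```

```bash
python3 -c "
from plan import *
plan(534.5,379,44.7,91)"
```

```text
t 37.33 pos [535.2 379.7  50.9] psi 90.98 tilt [0.0027 0.0012] | before-turn trans [ 0.8 -0.7  6.2] len 6, turn z -0.0003, after-turn trans [ 0.8 -0.7  6.2] grip 0.485 30.9 F [-0.1 -0.2 -1.1]
```

Request:
{"api": "move_arm", "payload": {"moves": [{"turn": [0, 0, 0], "translation": [0.5, -0.5, 3], "hand": 0.3}, {"turn": [0, 0, 0], "translation": [0, 0, 1], "hand": 0.3}, {"turn": [0, 0, 0], "translation": [0, 0, 0.5], "hand": 0.3}, {"turn": [0, 0, 0], "translation": [0, 0, 0], "hand": 0.3}, {"turn": [0, 0, 0], "translation": [0, 0, 0], "hand": 0.3}, {"turn": [0, 0, 0], "translation": [0, 0, 0], "hand": 0.3}]}}

```text
time_s: 37.83
eef_pos: [534.2, 378.9, 45.2]
ee_rot: [0.001, -0.009, 1.0, 0.0]
force: [-0.4, -0.1, -1.2]
grip_width: 0.488
grip_force: 30.9
```

```bash
python3 -c "
from plan import *
plan(534.5,379,44.7,91)"
```

```text
t 37.83 pos [534.2 378.9  45.2] psi 90.98 tilt [0.001  0.0004] | before-turn trans [-0.3  0.1  0.5] len 1, turn z -0.0003, after-turn trans [-0.3  0.1  0.5] grip 0.488 30.9 F [-0.4 -0.1 -1.2]
```

Request:
{"api": "move_arm", "payload": {"moves": [{"turn": [0, 0, 0], "translation": [0, 0, 0.6], "hand": 0.3}, {"turn": [0, 0, 0], "translation": [0, 0, 0.6], "hand": 0.3}, {"turn": [0, 0, 0], "translation": [0, 0, 0], "hand": 0.3}, {"turn": [0, 0, 0], "translation": [0, 0, 0], "hand": 0.3}]}}

```text
time_s: 38.17
eef_pos: [534.3, 379.0, 44.5]
ee_rot: [0.001, -0.009, 1.0, 0.0]
force: [-1.8, -2.1, 5.3]
grip_width: 0.484
grip_force: 31.5
```

```bash
python3 -c "
from plan import *
plan(534.5,379,44.7,91)"
```

```text
t 38.17 pos [534.3 379.   44.5] psi 90.98 tilt [0.0014 0.0005] | before-turn trans [-0.2  0.  -0.2] len 0, turn z -0.0003, after-turn trans [-0.2  0.  -0.2] grip 0.484 31.5 F [-1.8 -2.1  5.3]
```

Contact; release and rise clear.

Request:
{"api": "move_arm", "payload": {"moves": [{"turn": [0, 0, 0], "translation": [0, 0, 0], "hand": 0.6}, {"turn": [0, 0, 0], "translation": [0, 0, 0], "hand": 0.75}, {"turn": [0, 0, 0], "translation": [0, 0, 0], "hand": 0.75}, {"turn": [0, 0, 0], "translation": [0, 0, 0], "hand": 0.75}, {"turn": [0, 0, 0], "translation": [0, 0, -6], "hand": 0.75}, {"turn": [0, 0, 0], "translation": [0, 0, -25], "hand": 0.75}, {"turn": [0, 0, 0], "translation": [0, 0, -40], "hand": 0.75}, {"turn": [0, 0, 0], "translation": [0, 0, -40], "hand": 0.75}, {"turn": [0, 0, 0], "translation": [0, 0, -35], "hand": 0.75}, {"turn": [0, 0, 0], "translation": [0, 0, 0], "hand": 0.75}]}}

```text
time_s: 39.0
eef_pos: [536.2, 380.0, 198.8]
ee_rot: [0.007, -0.009, 1.0, 0.003]
force: [0.3, -0.1, 1.4]
grip_width: 0.752
grip_force: 0.0
```

Request:
{"api": "move_arm", "payload": {"moves": [{"turn": [0, 0, 0], "translation": [20, -20, 0], "hand": 0.75}, {"turn": [0, 0, 0], "translation": [30, -25, 0], "hand": 0.75}, {"turn": [0, 0, 0], "translation": [30, -25, 0], "hand": 0.75}, {"turn": [0, 0, 0], "translation": [20, -10, 0], "hand": 0.75}, {"turn": [0, 0, 0], "translation": [0, 0, 0], "hand": 0.75}, {"turn": [0, 0, 0], "translation": [0, 0, 0], "hand": 0.75}, {"turn": [0, 0, 0], "translation": [0, 0, 0], "hand": 0.75}]}}

```text
time_s: 39.58
eef_pos: [436.3, 297.5, 190.2]
ee_rot: [0.001, -0.009, 1.0, 0.0]
force: [0.1, 0.8, 0.1]
grip_width: 0.747
grip_force: 0.0
```

```bash
python3 - <<'E'
from plan import *
from seg import *
plan(534,379,46,91)
c=snap("wrist","w15"); t=snap("top","t15"); s=snap("side","s15")
a=np.radians(0.96); A=np.array([[np.cos(a),-np.sin(a)],[np.sin(a),np.cos(a)]])
for cc,o in((c,[507.6,378.3]),(s,[509.7,379.9])):
    P=pts(cc).reshape(-1,3); L=(P[:,:2]-o)@A
    m=(P[:,2]>36)&(P[:,2]<52)&(abs(L[:,0]+30)<14)&(abs(L[:,1])<90); print("handle",cv2.minAreaRect(L[m].astype(np.float32)),m.sum())
    m=(P[:,2]>54)&(P[:,2]<72)&(abs(L[:,0]-26)<30)&(abs(L[:,1])<40); print("tub",cv2.minEnclosingCircle(L[m].astype(np.float32)),m.sum(),np.median(P[m,2]))
a=np.radians(9.83); A=np.array([[np.cos(a),-np.sin(a)],[np.sin(a),np.cos(a)]])
P=pts(t).reshape(-1,3); L=(P[:,:2]-[466,-350.7])@A
for nm,m in(("run",(P[:,2]>22)&(P[:,2]<34)&(abs(L[:,1]-85)<22)&(abs(L[:,0])<95)),("fit",(P[:,2]>22)&(P[:,2]<34)&(abs(L[:,1])<18)&(abs(L[:,0])<95)),("weight",(abs(L[:,0])<40)&(abs(L[:,1]-42)<27)&(P[:,2]>76)&(P[:,2]<98))):
    print(nm,m.sum(),cv2.minAreaRect(L[m].astype(np.float32)))
S,_=region(t,672,67,50,27,45); print("tape",cv2.minAreaRect(S[:,:2].astype(np.float32)))
S,_=region(t,519,163,100,14,45); S=S[abs(S[:,1]-163)<20]; print("screwdriver",cv2.minAreaRect(S[:,:2].astype(np.float32)))
b=load("top0"); S,_=region(b,519,163,100,14,45); S=S[abs(S[:,1]-163)<20]; print("before",cv2.minAreaRect(S[:,:2].astype(np.float32)))
cv2.imwrite("pics/final.png",np.hstack([cv2.resize(t["image"],(400,300)),cv2.resize(s["image"],(400,300))]))
E
```

```text
t 39.58 pos [436.3 297.5 190.2] psi 90.98 tilt [0.0023 0.0008] | before-turn trans [-98.8  79.7 144.5] len 192, turn z -0.0004, after-turn trans [-98.8  79.6 144.5] grip 0.747 0.0 F [0.1 0.8 0.1]
handle ((-30.612470626831055, 0.535614013671875), (14.53747844696045, 142.08636474609375), 0.037615418434143066) 2226
tub ((28.275516510009766, -13.637582778930664), 13.008821487426758) 124 61.89892616113109
handle ((-29.97984504699707, 0.7677993774414062), (15.472207069396973, 144.2957000732422), 0.28240376710891724) 640
tub ((24.18183135986328, 0.2421119213104248), 20.522951126098633) 384 61.30095264583413
run 704 ((0.7282028198242188, 84.6296157836914), (28.032241821289062, 159.42437744140625), 89.78724670410156)
fit 714 ((0.644622802734375, -0.20012283325195312), (159.96560668945312, 29.115175247192383), 0.10989997535943985)
weight 58 ((-1.7594385147094727, 41.761985778808594), (32.47339630126953, 28.57647705078125), 80.26771545410156)
tape ((672.5236206054688, 66.90760803222656), (49.31260299682617, 58.99039077758789), 84.09759521484375)
screwdriver ((518.7210693359375, 161.79684448242188), (25.415822982788086, 177.4749298095703), 87.87757110595703)
before ((518.7876586914062, 161.7215118408203), (25.306398391723633, 177.58377075195312), 87.86946105957031)
```

View pics/final.png

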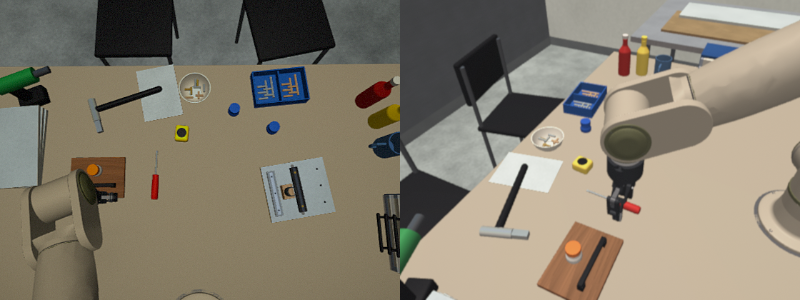

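The final view shows everything in place: tub upright at (573,250) beside the handle at (592,262) in the side half, and runner, block and weight on the panel at (290,190) in the top half. The tape and screwdriver have not moved, and the robot touches nothing. I'm handing in.

```bash
python3 -c "
from rig import finish_job
print(finish_job())"
```

```text
the job is handed in; nothing more can be done
None
```

Job handed in at about 40 s: runner, spacer, weight, handle and tub were placed in the order asked, each within about 2 mm of its place by my last camera measurements, and the tape and screwdriver did not move; the hand-in call returned no verdict.

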